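# Index a swivel vise past an overhanging sheet

## Robot

A 6-joint arm with a two-finger parallel gripper is mounted at the origin on the work surface. World frame = base frame: x ahead of the robot, y to its left, z up, the work surface at z = 0. Lengths are in m, angles in rad, forces in N, time in s.
With the tool pointing down it reaches from about 0.4 to 0.825 m from the base axis. Payload 7 kg.
Tool frame: the origin (TCP) lies at the very end of the fingers, on their centre line; the grasp point (between the pads) lies arm.hold_point_z behind it (arm.hold_point_z is the distance from the TCP to the grasp point, in m); z points along the fingers, y is the line along which they close (so a half turn about z gives the same grasp; the last joint's range is limited). The gripper opens to 88 mm and grips with 3 to 60 N. Pads are 19 mm wide; open, the fingers measure 130 mm over their backs; the gripper's body (78 mm by 193 mm) begins 47 mm behind the grasp point.
Start: joints at [1.587, 0.359, 0.012, 0, -1.224, -0.288], TCP at [0.181, 0.65, 0.227] pointing down, gripper open.
Joint ranges: [-3.07, 3.07], [-1.43, 2.12], [-1.02, 1.25], [-3.03, 1.67], [-3.05, -0], [-3.03, 3.03]. Speed limits (rad/s): [2.39, 2.39, 3.01, 3.14, 3.14, 3.14].

## Interface

Orientations are given as [roll, pitch, yaw] about the fixed x, y, z axes, in that order (R = Rz(yaw) Ry(pitch) Rx(roll)).
In Python, from station import arm gives the robot as it stands.
- The arm moves only by the shell command python3 nudge.py 'ROWS' [FORCE]. ROWS is a JSON object with one list for each field, all of the same length, 1 to 20, a row being the entries at one place: finger_gap (the finger opening in m), x, y, z (the shift in m), turn (a turn about the tool's z in rad); each row is the pose to reach, as a shift and turn from the pose commanded when the command began, along the tool's axes at that moment; what a row does not reach only later rows make up. A row lasts 1/12 s, in which the tool goes at most 0.0417 m and 0.125 rad, less where a joint would pass 70% of its speed; a pose out of reach is approached as far as the arm can. The fingers move at their own pace and stop on an object; FORCE is the grip in N (left out, the last holds). Time passes only in rows, so rows that do not move let the fingers close. It prints the time, the measured TCP pose, the force, the opening and the grip force at its end. Input that does not fit is refused with a message, and nothing moves.
- arm.get_state(): the state, without advancing time (a new reading comes with each control period).
- arm.grab_frame(name): name is "scene" or "top"; returns the picture (420x560x3 uint8, red, green, blue); there is no depth.
- arm.camera_params(name): a dict with "fx", "fy", "cx", "cy" (pixels), "T" (4x4, takes a point from camera to world coordinates). Camera axes: x right, y down, z forward; pixel columns grow to the right and rows downward; lengths in m; the calibration is good to about 2 mm. A picture is of the moment at which its call begins. camera_params takes no time and is no camera call.
- arm.job_done(): hands the job in; it is judged then, once.
The state is a dict: "t": time; "q": joint angles; "qd": joint speeds; "joint_efforts": joint torques, N m; "eef_pos": TCP position; "ee_rot": TCP orientation; "force": force on the tool from outside, world axes, zero at the start; "moment": the same for the moment, N m; "width": finger opening in m; "gripper_force": force on a finger pad.
Only numpy, scipy, OpenCV 4.12 (cv2) and the standard library are available. Lean on these libraries where they do the work, as an engineer would, in place of code of your own. Each camera call takes 0.05 s, during which the arm holds its last target. There are 200 camera calls.

## Task

Set the swivel vise to its 90 degree mark: turn it anticlockwise (seen from above) click by click and leave it seated in that click. The aluminium plate that juts out from the wooden box is in the way, so first slide it fully back on the box, square against the raised lip; the vise must never touch the plate. Leave the jar, the tub of files and the hammer where they are.

Things in the scene. Friction and masses are not known exactly. Their poses are not given: they have to be found in the camera images.
- vise_base: Grey round fixed base of the bench vise, 156 mm across, 20 mm high; origin on the swivel axis at bench height, z up. Black marks on its rim every 15 degrees, from 0 (its +x axis) anticlockwise to 105 (+y = 90); the 0 and 90 marks are longer and thicker. A dark plunger block at 255 degrees reaches 105 mm out, 36 mm high. Carries the swivelling vise.
- vise_swivel (a joint): Direction of the vise's slide bar (and black pointer) from the base's +x axis, rad, positive anticlockwise from above. A spring plunger clicks every 15 degrees (0.262 rad) and pulls it into the nearest click when let go; about 6 N at 105 mm passes a click. Starts in click 0, 1 or 2; stops at -0.03 and 1.85. Wanted: 1.571, click six.
- slide_bar (a point): Mid point of the vise's dark square slide bar, 105 mm from the axis, 60 mm up. Bar 30 mm wide, 45 to 75 mm above the bench, radial, to 138 mm out; then a screw head with an upright 9 mm tommy bar 148 mm out (21 to 99 mm up). Blue jaws 75 mm wide, to 48 mm out, 98 mm up; steel disc of 64 mm radius at 23 to 35 mm. The bar's side can be pushed by closed fingers.
- stock_box: Closed dark wooden box, fixed: 170 (x) by 130 (y) by 50 mm high; origin at the centre of its underside. A pale lip 8 mm thick, 12 mm above the top, runs along its -x edge on the robot's side (inner face at x = -77 mm). Its +x edge faces the slide bar's wanted place and lies about 60 mm behind the swivel axis along the base's x. Yaw within 0.05 rad of the base's.
- plate: Bare aluminium plate 160 (x) by 100 (y) by 8 mm, 0.25 to 0.5 kg, loose on the box; origin at the centre of its underside, 50 mm up. Juts 55 to 75 mm past the box's +x edge, turned up to 0.15 rad. Home, its centre is at x = +3 mm in the box's frame. The box top is waxed (friction 0.2): pressed from above (8 to 20 N) and dragged, the plate goes along; press where the box is below, else it tips.
- jar: Amber jar with black lid, 62 mm diameter, 105 mm high, loose; origin at the centre of its underside. Bystander.
- tub: Steel tub with file handles standing in it, 68 mm diameter, about 160 mm high in all, loose; origin at the centre of its underside. Bystander. Jar and tub may change places.
- hammer: Hammer 200 mm long lying on the bench, about 30 mm high; origin near its middle. Bystander.

How it is judged:
By the outcome, as a careful person would: the job done as asked, in the order asked, and still so for the second after the job is handed in, with the robot touching nothing.
It also fails if it takes over 58 s, if anything falls off the work surface, if the arm or the gripper's body presses on something with over 40 N, if the wrist force passes 120 N, or if a joint passes its speed limit or range.

## Working session

There is one attempt and no reset: what is moved stays moved. The work goes in short steps, Python scripts to look and compute and a shell command to move; the robot and the scene stay as the last step left them, time stands still between calls to the robot, and variables do not carry over. Pictures are saved under pics/ and viewed, at most 10 in all, crops included, and the job is handed in when it is done.

```bash
mkdir -p pics; ls; cat > h.py <<'E'
import numpy as np,cv2
from station import arm
def ray(cam,u,v,z):
    p=arm.camera_params(cam);T=np.array(p["T"])
    d=T[:3,:3]@np.array([(u-p["cx"])/p["fx"],(v-p["cy"])/p["fy"],1]);o=T[:3,3]
    return (o+d*(z-o[2])/d[2])
def proj(cam,P):
    p=arm.camera_params(cam);T=np.array(p["T"]);c=T[:3,:3].T@(np.array(P)-T[:3,3])
    return np.array([p["fx"]*c[0]/c[2]+p["cx"],p["fy"]*c[1]/c[2]+p["cy"]])
def shot(cam,name,crop=None,s=1):
    im=cv2.cvtColor(arm.grab_frame(cam),cv2.COLOR_RGB2BGR)
    cv2.imwrite("pics/raw_"+name+".png",im)
    if crop: im=im[crop[1]:crop[3],crop[0]:crop[2]]
    cv2.imwrite("pics/"+name+".png",cv2.resize(im,None,fx=s,fy=s,interpolation=cv2.INTER_CUBIC))
E
python3 - <<'E'
from h import *
shot("top","top0",s=1.4);shot("scene","scene0",s=1.4)
for c in("top","scene"):print(arm.camera_params(c))
print(arm.get_state(),arm.hold_point_z)
E
```

```text
nudge.py
pics
station.py
{'fx': 464.02630534920985, 'fy': 464.02630534920985, 'cx': 276.4928909099518, 'cy': 210.32748728427944, 'T': array([[-0.00770882, -0.99924685,  0.0380304 ,  0.53915289],
       [-0.99941267,  0.00896886,  0.03307385,  0.06298916],
       [-0.03339003, -0.0377531 , -0.9987291 ,  0.93943127],
       [ 0.        ,  0.        ,  0.        ,  1.        ]])}
{'fx': 493.49764480189435, 'fy': 493.49764480189435, 'cx': 280.3056917811695, 'cy': 220.31321559643143, 'T': array([[ 0.01680112,  0.84662335, -0.53192728,  1.17612456],
       [ 0.99982252, -0.00969043,  0.01615634,  0.06200835],
       [ 0.00852373, -0.53210432, -0.8466359 ,  1.01622764],
       [ 0.        ,  0.        ,  0.        ,  1.        ]])}
{'t': 0.1, 'q': array([ 1.58706154e+00,  3.59261861e-01,  1.11419760e-02, -3.12837226e-04,
       -1.22414281e+00, -2.88116277e-01]), 'qd': array([ 0.00203768, -0.00261129,  0.00293707,  0.00102099, -0.00145053,
        0.00091443]), 'joint_efforts': array([-2.98324048e-03, -5.84165704e+01,  2.93752491e+01,  7.01560423e+00,
        1.01923183e-02, -5.23477411e-05]), 'eef_pos': array([0.18114468, 0.64976118, 0.22574646]), 'ee_rot': array([ 3.14010315e+00, -1.34717121e-04, -2.71957468e-01]), 'force': array([-0.14201673,  0.20430357,  0.11352416]), 'moment': array([-0.02102574, -0.01689134,  0.01211266]), 'gripper_force': 0.0, 'width': 0.08740972799885512} 0.0188
```

View pics/top0.png

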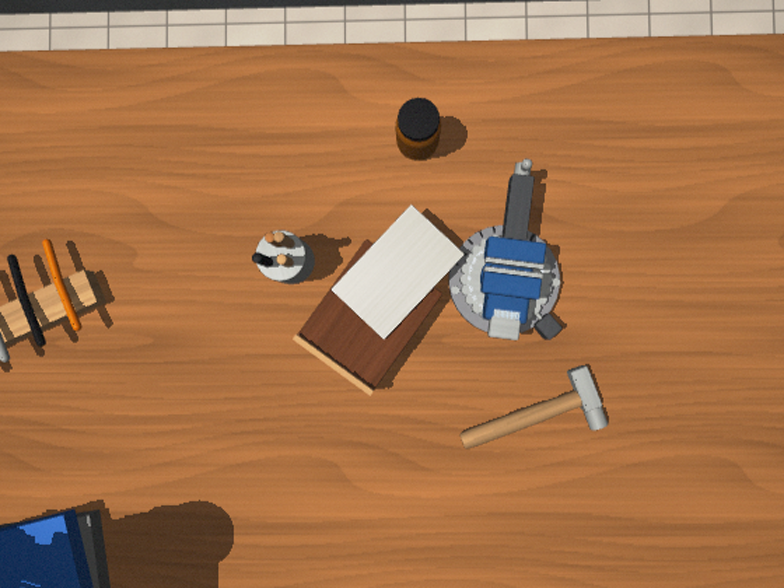

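View pics/scene0.png

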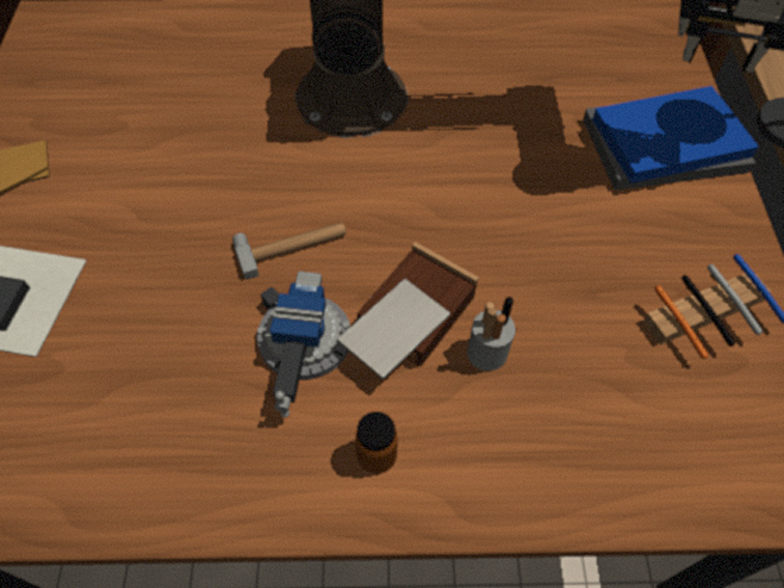

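The top view shows the box (display px 300–440, 205–395) and the plate jutting up and right past it. The vise is at (515,275), with its bar pointing roughly up at (525,165). The jar is at (418,125), the tub at (280,255) and the hammer at (540,410). I'll enlarge this area to measure it.

```bash
python3 - <<'E'
import cv2
im=cv2.imread("pics/raw_top0.png")[100:290,200:420]
cv2.imwrite("pics/c1.png",cv2.resize(im,None,fx=3,fy=3,interpolation=cv2.INTER_CUBIC))
E
```

```text
(no output)
```

View pics/c1.png

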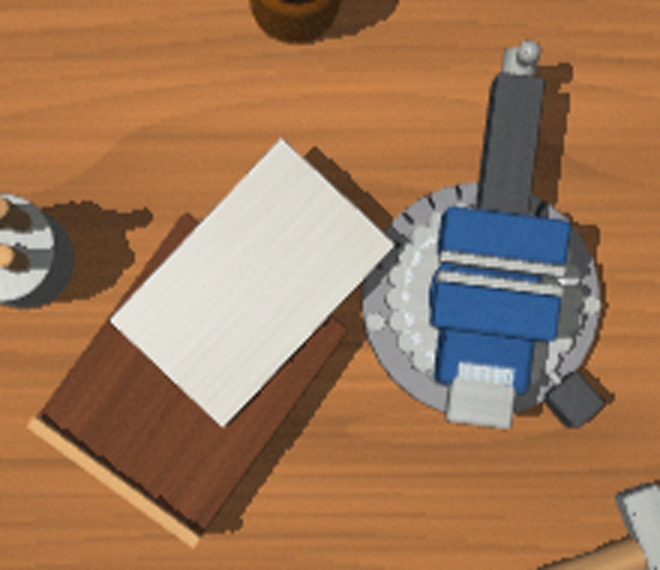

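The crop shows plate corners at (281,139), (394,243), (223,428) and (110,320), and the lip's outer corners at (28,424) and (195,548). The box's far top corners are at (187,213) and (345,322). The base's left rim is at x≈362, the tommy bar top is at (530,48), and the plunger block is at (577,399).

```bash
python3 - <<'E'
from h import *
np.set_printoptions(precision=4,suppress=True)
R=lambda u,v,z:ray("top",200+(u+.5)/3-.5,100+(v+.5)/3-.5,z)[:2]
P=np.array([R(*p,.058) for p in[(281,139),(394,243),(223,428),(110,320)]])
print("plate",P,P.mean(0),[np.linalg.norm(P[i]-P[i-1]) for i in range(4)])
for a,b in((3,0),(2,1)):d=P[b]-P[a];print("yaw",np.arctan2(d[1],d[0]))
L=[R(28,424,.062),R(195,548,.062)];B=[R(187,213,.05),R(345,322,.05)]
print("lip",L,np.linalg.norm(L[0]-L[1]),"far",B,np.linalg.norm(B[0]-B[1]))
for i in(0,1):d=B[i]-L[i];print(np.linalg.norm(d),np.arctan2(d[1],d[0]))
d=L[0]-L[1];print("lipdir-90",np.arctan2(d[1],d[0])-np.pi/2)
print("boxc",(L[0]+L[1]+B[0]+B[1])/4)
# base rim: ellipse fit points at z=.02
pts=[R(362,300,.02),R(405,210,.02),R(460,184,.02),R(602,290,.02),R(370,345,.02),R(400,393,.02),R(440,412,.02)]
A=np.array([[2*p[0],2*p[1],1] for p in pts]);s=np.linalg.lstsq(A,[p@p for p in pts],rcond=None)[0]
c=s[:2];print("vise",c,np.sqrt(s[2]+c@c))
t=R(530,48,.099);d=t-c;print("tommy",t,np.linalg.norm(d),np.arctan2(d[1],d[0]))
t=R(577,398,.036);d=t-c;print("plunger",t,np.linalg.norm(d),np.arctan2(d[1],d[0]),"base yaw",np.arctan2(d[1],d[0])-np.radians(255)+2*np.pi)
for m in[(406,219),(432,201),(460,190),(545,209),(393,243)]:
  d=R(*m,.02)-c;print(m,np.linalg.norm(d),np.degrees(np.arctan2(d[1],d[0])))
print("jar",ray("top",418/1.4,118/1.4,.105),"tub",ray("top",282/1.4,258/1.4,.08),"ham",ray("top",465/1.4,438/1.4,.02))
E
```

```text
plate [[ 0.6954  0.0591]
 [ 0.6282 -0.0118]
 [ 0.512   0.0974]
 [ 0.581   0.1688]] [0.6041 0.0783] [np.float64(0.15846449359106535), np.float64(0.09767041971251052), np.float64(0.1594329744643909), np.float64(0.09932544289375878)]
yaw -0.7649150592247994
yaw -0.7545267161732964
lip [array([0.5155, 0.2206]), array([0.437 , 0.1154])] 0.13127903771357438 far [array([0.6498, 0.1198]), array([0.5787, 0.0193])] 0.12308937650695209
0.16795200158131268 -0.6440703967399981
0.1712336403633952 -0.5959281913831231
lipdir-90 -0.640410609826425
boxc [0.5452 0.1188]
vise [ 0.5926 -0.072 ] 0.0788685932355752
tommy [ 0.7414 -0.0918] 0.15009898546776704 -0.13173378223850393
plunger [ 0.5291 -0.1298] 0.08587650343397545 -2.403845414578879 base yaw -0.5712496999848327
(406, 219) 0.07374278662409828 41.531799889831646
(432, 201) 0.07403539893544273 25.297844270912925
(460, 190) 0.0751614845017824 10.064696385496465
(545, 209) 0.07407133922592266 -34.905155757065316
(393, 243) 0.06982103939392062 55.65003306694787
jar [0.7997 0.0487 0.105 ] tub [0.6218 0.2314 0.08  ] ham [ 0.3721 -0.0141  0.02  ]
```

The plate is at (0.604, 0.078) with yaw −0.76, and the box at (0.545, 0.119) with yaw about −0.63. The jut of about 66 mm fits the description. The vise axis is at (0.593, −0.072), and the rim marks give a base yaw of about −35°. The bar sits about 28° from that, so click 2, leaving four clicks to go. I'll move above the press point on the plate, in line with it and with the fingers 20 mm apart.

```bash
python3 nudge.py '{"finger_gap": [0.02,0.02,0.02,0.02,0.02,0.02,0.02,0.02,0.02,0.02,0.02,0.02,0.02,0.02,0.02,0.02,0.02,0.02,0.02,0.02],"x": [0.535,0.535,0.535,0.535,0.535,0.535,0.535,0.535,0.535,0.535,0.535,0.535,0.535,0.535,0.535,0.535,0.535,0.535,0.535,0.535],"y": [0.4225,0.4225,0.4225,0.4225,0.4225,0.4225,0.4225,0.4225,0.4225,0.4225,0.4225,0.4225,0.4225,0.4225,0.4225,0.4225,0.4225,0.4225,0.4225,0.4225],"z": [0,0,0,0,0,0,0,0,0,0,0,0,0,0,0,0,0,0,0,0],"turn": [2.06,2.06,2.06,2.06,2.06,2.06,2.06,2.06,2.06,2.06,2.06,2.06,2.06,2.06,2.06,2.06,2.06,2.06,2.06,2.06]}'
```

```text
t: 1.77
eef_pos: [0.5827, 0.0997, 0.2262]
ee_rot: [3.141, -0.001, -2.331]
force: [0.1, -1.0, 0.0]
width: 0.02
gripper_force: 0.0
```

```bash
python3 nudge.py '{"finger_gap": [0.02,0.02,0.02,0.02,0.02,0.02,0.02,0.02],"x": [0,0,0,0,0,0,0,0],"y": [0,0,0,0,0,0,0,0],"z": [0.04,0.08,0.12,0.145,0.155,0.16,0.16,0.16],"turn": [0,0,0,0,0,0,0,0]}'; python3 nudge.py '{"finger_gap": [0.02,0.02,0.02,0.02,0.02],"x": [0,0,0,0,0],"y": [0,0,0,0,0],"z": [0.003,0.006,0.009,0.009,0.009],"turn": [0,0,0,0,0]}'
```

```text
t: 2.43
eef_pos: [0.5842, 0.1005, 0.0682]
ee_rot: [-3.14, 0.002, -2.33]
force: [0.3, 0.4, 1.0]
width: 0.02
gripper_force: 0.0
t: 2.85
eef_pos: [0.5837, 0.0998, 0.0583]
ee_rot: [-3.141, 0.001, -2.332]
force: [-1.2, 0.1, 3.7]
width: 0.0202
gripper_force: 2.4
```

```bash
python3 nudge.py '{"finger_gap": [0.02,0.02,0.02],"x": [0,0,0],"y": [0,0,0],"z": [0.002,0.002,0.002],"turn": [0,0,0]}'
```

```text
t: 3.1
eef_pos: [0.5838, 0.0998, 0.0582]
ee_rot: [-3.14, 0.002, -2.331]
force: [-8.6, 0.7, 21.2]
width: 0.0201
gripper_force: 10.8
```

```bash
python3 nudge.py '{"finger_gap": [0.02,0.02,0.02,0.02,0.02,0.02,0.02,0.02,0.02],"x": [0.001,0.002,0.003,0.004,0.005,0.006,0.007,0.0075,0.0075],"y": [0.005,0.01,0.015,0.02,0.025,0.03,0.035,0.037,0.037],"z": [-0.0007,-0.0007,-0.0007,-0.0007,-0.0007,-0.0007,-0.0007,-0.0007,-0.0007],"turn": [-0.01,-0.02,-0.03,-0.04,-0.05,-0.06,-0.07,-0.08,-0.08]}'; python3 - <<'E'
from h import *
shot("top","t1",(200,100,420,290),3)
E
```

```text
t: 3.85
eef_pos: [0.5533, 0.1205, 0.0583]
ee_rot: [-3.139, 0.004, -2.25]
force: [-0.3, 0.1, 10.5]
width: 0.02
gripper_force: 5.4
```

View pics/t1.png

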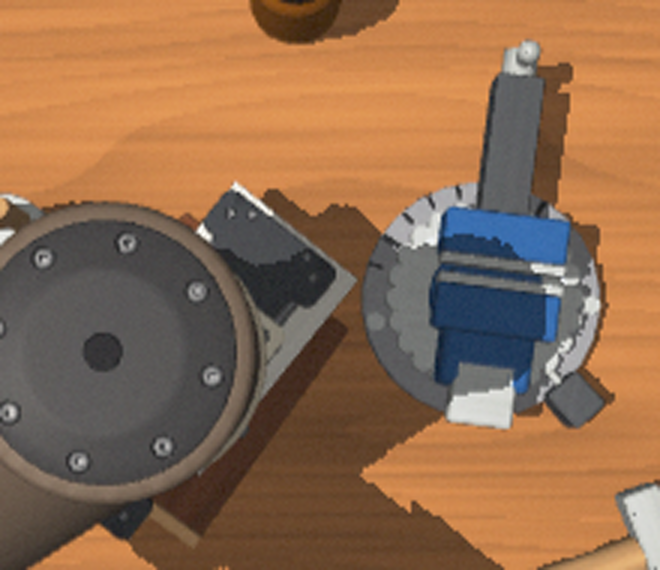

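The plate follows the fingers without slipping: its front corner went from (394,243) to (356,278), and it turned by about 0.08 rad as commanded. I'll finish the drag against the lip.

```bash
python3 nudge.py '{"finger_gap": [0.02,0.02,0.02,0.02,0.02,0.02,0.02,0.02],"x": [0.001,0.0016,0.0023,0.003,0.004,0.0045,0.0045,0.0045],"y": [0.005,0.01,0.015,0.02,0.025,0.028,0.030,0.030],"z": [0.0003,0.0003,0.0003,0.0003,0.0003,0.0003,0.0003,0.0003],"turn": [-0.01,-0.02,-0.03,-0.04,-0.05,-0.05,-0.05,-0.05]}'; python3 nudge.py '{"finger_gap": [0.02,0.02,0.02],"x": [0,0,0],"y": [0.002,0.004,0.004],"z": [0,0,0],"turn": [0,0,0]}'
```

```text
t: 4.57
eef_pos: [0.5276, 0.136, 0.0583]
ee_rot: [-3.138, 0.005, -2.2]
force: [2.1, -0.4, 12.4]
width: 0.02
gripper_force: 6.3
t: 4.82
eef_pos: [0.5248, 0.1383, 0.0583]
ee_rot: [-3.138, 0.005, -2.2]
force: [3.9, -1.6, 11.6]
width: 0.02
gripper_force: 5.7
```

```bash
python3 nudge.py '{"finger_gap": [0.02,0.02,0.02,0.02],"x": [0,0,0,0],"y": [0.001,0.002,0.003,0.003],"z": [0.0004,0.0004,0.0004,0.0004],"turn": [0,0,0,0]}';  python3 nudge.py '{"finger_gap": [0.02,0.02,0.02],"x": [0,0,0],"y": [0.001,0.002,0.002],"z": [0,0,0],"turn": [0,0,0]}'
```

```text
t: 5.15
eef_pos: [0.5231, 0.1398, 0.0583]
ee_rot: [-3.137, 0.005, -2.2]
force: [6.8, -4.9, 13.1]
width: 0.0199
gripper_force: 6.2
t: 5.4
eef_pos: [0.5215, 0.141, 0.0583]
ee_rot: [-3.137, 0.005, -2.2]
force: [7.1, -6.2, 12.0]
width: 0.0198
gripper_force: 6.2
```

```bash
python3 nudge.py '{"finger_gap": [0.02,0.02,0,0,0],"x": [0,0,0,0,0],"y": [0,0,0,0,0],"z": [-0.03,-0.07,-0.11,-0.14,-0.14],"turn": [0,0,0,0,0]}' 20; python3 - <<'E'
from h import *
s=arm.get_state();p=s["eef_pos"];y=s["ee_rot"][2];d=np.array([.6923,-.1278])-p[:2]
print(p,y,d@[np.cos(y),np.sin(y)],d@[np.sin(y),-np.cos(y)],"turn",y+np.radians(96))
E
```

```text
t: 5.82
eef_pos: [0.521, 0.1416, 0.2027]
ee_rot: [-3.136, 0.009, -2.201]
force: [0.1, 0.6, 0.6]
width: 0.0053
gripper_force: 0.0
[0.52100348 0.1416086  0.20267189] -2.2009324321187527 0.11673067380162003 -0.2971488565780328 turn -0.5254163502041962
```

```bash
python3 nudge.py '{"finger_gap": [0,0,0,0,0,0,0,0,0,0],"x": [0.1167,0.1167,0.1167,0.1167,0.1167,0.1167,0.1167,0.1167,0.1167,0.1167],"y": [-0.2971,-0.2971,-0.2971,-0.2971,-0.2971,-0.2971,-0.2971,-0.2971,-0.2971,-0.2971],"z": [0,0,0,0,0,0,0,0,0,0],"turn": [-0.5254,-0.5254,-0.5254,-0.5254,-0.5254,-0.5254,-0.5254,-0.5254,-0.5254,-0.5254]}'; python3 - <<'E'
from h import *
shot("top","t2",(200,100,420,290),3)
E
```

```text
t: 6.65
eef_pos: [0.689, -0.1318, 0.1937]
ee_rot: [3.139, -0.0, -1.68]
force: [0.3, -0.0, -0.5]
width: 0.0008
gripper_force: 0.0
```

View pics/t2.png

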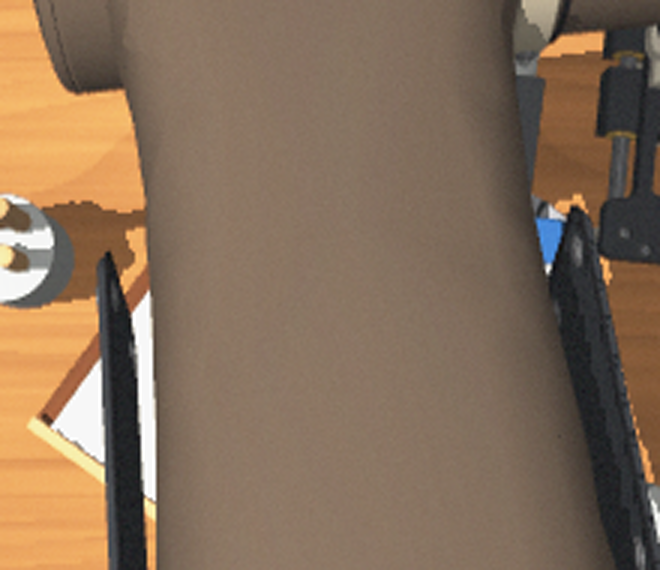

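The arm covers the view; only the plate's rear-left corner can be seen, close to the lip at (50,420). I'll swing it aside and check before turning the vise.

```bash
python3 nudge.py '{"finger_gap": [0,0,0,0,0,0,0,0],"x": [0.27,0.27,0.27,0.27,0.27,0.27,0.27,0.27],"y": [0.04,0.04,0.04,0.04,0.04,0.04,0.04,0.04],"z": [-0.01,-0.01,-0.01,-0.01,-0.01,-0.01,-0.01,-0.01],"turn": [0,0,0,0,0,0,0,0]}'; python3 - <<'E'
from h import *
shot("top","t3",(200,100,420,290),3)
E
```

```text
t: 7.37
eef_pos: [0.6187, -0.3966, 0.2058]
ee_rot: [3.141, -0.001, -1.679]
force: [0.7, 1.2, 0.5]
width: 0.0006
gripper_force: 0.0
```

View pics/t3.png

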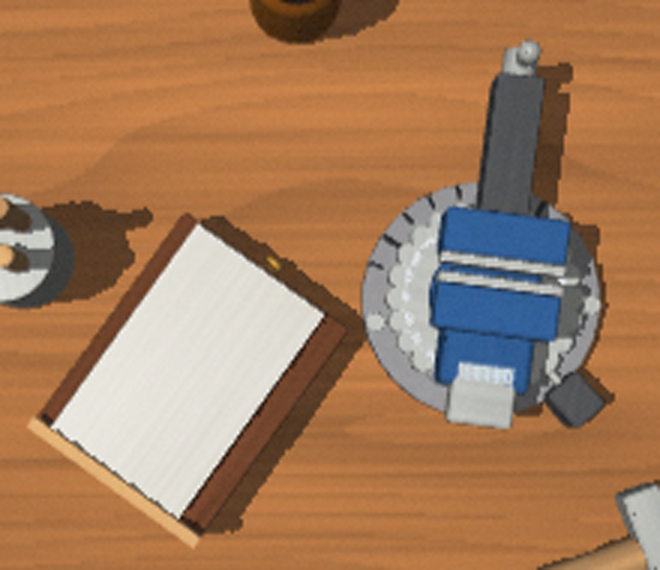

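The plate now lies on the box with its rear edge along the lip, from (50,428) to (182,518). I'll check numerically that it is square.

```bash
python3 - <<'E'
from h import *
im=cv2.imread("pics/raw_t3.png").astype(int)
b,g,r=im[...,0],im[...,1],im[...,2]
m=((b>150)&(r-b<45)).astype(np.uint8); m[:,:205]=0;m[:,315:]=0;m[:165]=0;m[280:]=0
n,l,s,c=cv2.connectedComponentsWithStats(m);k=1+np.argmax(s[1:,4])
q=cv2.boxPoints(cv2.minAreaRect(np.argwhere(l==k)[:,::-1].astype(np.float32)))
W=np.array([ray("top",*p,.058)[:2] for p in q]);print("plate",q,W,W.mean(0))
for i in range(4):
  d=W[i]-W[i-1];print(np.linalg.norm(d),np.arctan2(d[1],d[0])%(np.pi/2)-np.pi/2)
# lip: pale orange strip
hsv=cv2.cvtColor(im.astype(np.uint8),cv2.COLOR_BGR2HSV)
print(hsv[255,225],hsv[255,225:235].tolist(),hsv[262,215].tolist(), im[240:262:2,212].tolist())
E
```

```text
plate [[216.57877 241.97958]
 [265.3024  174.11453]
 [307.5848  204.47116]
 [258.86118 272.3362 ]] [[0.51339516 0.20685508]
 [0.64209067 0.11301998]
 [0.58331304 0.03303108]
 [0.45544334 0.12651103]] [0.54856055 0.11985429]
0.09906351818476275 -0.6248759533852579
0.15927196042335126 -0.6300066382832734
0.09926245399863505 -0.6337164172252523
0.15839558374664425 -0.6312665009797982
[ 13 160 169] [[13, 160, 169], [14, 149, 182], [16, 127, 221], [15, 121, 225], [16, 122, 226], [17, 122, 227], [16, 121, 227], [16, 120, 227], [16, 127, 200], [16, 106, 144]] [14, 161, 185] [[120, 177, 226], [118, 175, 226], [117, 172, 222], [66, 120, 182], [68, 119, 182], [68, 116, 182], [65, 114, 176], [61, 105, 161], [69, 115, 176], [71, 119, 185], [70, 121, 184]]
```

```bash
python3 - <<'E'
from h import *
im=cv2.imread("pics/raw_t3.png");h=cv2.cvtColor(im,cv2.COLOR_BGR2HSV).astype(int)
m=((h[...,2]>210)&(h[...,1]>100)&(h[...,1]<135)).astype(np.uint8);m[:,:205]=0;m[:,270:]=0;m[:230]=0;m[290:]=0
n,l,s,c=cv2.connectedComponentsWithStats(m);k=1+np.argmax(s[1:,4])
q=cv2.boxPoints(cv2.minAreaRect(np.argwhere(l==k)[:,::-1].astype(np.float32)))
W=np.array([ray("top",*p,.062)[:2] for p in q]);c=W.mean(0);print(q,c)
for i in range(4):
  d=W[i]-W[i-1];print(np.linalg.norm(d),np.arctan2(d[1],d[0])%(np.pi/2)-np.pi/2)
u=np.array([np.cos(.63),-np.sin(.63)]);print("plate centre from lip centre (want .084):",(np.array([.54856,.11985])-c)@u)
E
```

```text
[[208.57297 241.96217]
 [210.73514 238.98921]
 [266.03244 279.20544]
 [263.87027 282.1784 ]] [0.47827308 0.16711272]
0.1294759878899916 -0.6304692225198416
0.006966365974599227 -0.6360165857134019
0.12948685528792317 -0.6308578785993371
0.006916110093877814 -0.6376268305122474
plate centre from lip centre (want .084): 0.08463834579223391
```

The plate is home: both plate and lip read a yaw of −0.630, and the gap is under 1 mm. Next I'll stage beside the bar.

```bash
python3 nudge.py '{"finger_gap": [0,0,0,0,0,0,0,0,0,0,0,0,0,0,0,0],"x": [-0.275,-0.275,-0.275,-0.275,-0.275,-0.275,-0.275,-0.275,-0.275,-0.275,-0.275,-0.275,-0.275,-0.275,-0.275,-0.275],"y": [-0.044,-0.044,-0.044,-0.044,-0.044,-0.044,-0.044,-0.044,-0.044,-0.044,-0.044,-0.044,-0.044,-0.044,-0.044,-0.044],"z": [0,0,0,0,0,0,0,0,0,0.04,0.08,0.12,0.15,0.16,0.16,0.16],"turn": [0,0,0,0,0,0,0,0,0,0,0,0,0,0,0,0]}'
```

```text
t: 8.75
eef_pos: [0.6939, -0.1249, 0.0467]
ee_rot: [-3.141, -0.001, -1.676]
force: [0.4, -0.0, 0.9]
width: 0.0003
gripper_force: 0.0
```

```bash
cat > arc.py <<'E'
from h import *
import sys
s=arm.get_state();p=s["eef_pos"][:2];y=s["ee_rot"][2];c=np.array([.5926,-.072])
for a in map(float,sys.argv[1:]):
    t=np.radians(a);r=np.array([np.cos(t),np.sin(t)]);n=np.array([-r[1],r[0]])
    d=c+.105*r-.0245*n-p
    print("[0,%.4f,%.4f,0,%.3f]"%(d@[np.cos(y),np.sin(y)],d@[np.sin(y),-np.cos(y)],-(t-np.pi/2-y)),end=",")
E
python3 arc.py -8 -6 -4 -2 0 2 4 6 8
```

```text
[0,-0.0138,0.0022,0,0.034],[0,-0.0175,0.0013,0,-0.000],[0,-0.0212,0.0005,0,-0.035],[0,-0.0249,-0.0002,0,-0.070],[0,-0.0286,-0.0007,0,-0.105],[0,-0.0323,-0.0011,0,-0.140],[0,-0.0361,-0.0014,0,-0.175],[0,-0.0398,-0.0015,0,-0.210],[0,-0.0436,-0.0015,0,-0.245],
```

```bash
python3 nudge.py '{"finger_gap": [0,0,0,0,0],"x": [-0.006,-0.012,-0.016,-0.0175,-0.0175],"y": [0.002,0.002,0.0013,0.0013,0.0013],"z": [0,0,0,0,0],"turn": [0,0,0,0,0]}';python3 nudge.py '{"finger_gap": [0,0,0],"x": [-0.0037,-0.0074,-0.0074],"y": [-0.0008,-0.0015,-0.0015],"z": [0,0,0],"turn": [-0.035,-0.07,-0.07]}'
```

```text
t: 9.17
eef_pos: [0.6945, -0.1063, 0.0467]
ee_rot: [-3.14, 0.0, -1.676]
force: [0.1, -1.0, -0.7]
width: 0.0005
gripper_force: 0.0
t: 9.42
eef_pos: [0.6965, -0.0994, 0.0459]
ee_rot: [-3.141, 0.0, -1.604]
force: [0.4, 0.3, -0.1]
width: 0.0004
gripper_force: 0.0
```

```bash
python3 nudge.py '{"finger_gap": [0,0,0],"x": [-0.003,-0.005,-0.005],"y": [0,0,0],"z": [0,0,0],"turn": [0,0,0]}'; python3 - <<'E'
from h import *
shot("scene","s4",(120,170,330,330),3.7)
E
```

```text
t: 9.67
eef_pos: [0.6964, -0.0945, 0.0456]
ee_rot: [-3.141, 0.0, -1.607]
force: [-0.0, -0.6, 0.3]
width: 0.0002
gripper_force: 0.0
```

View pics/s4.png

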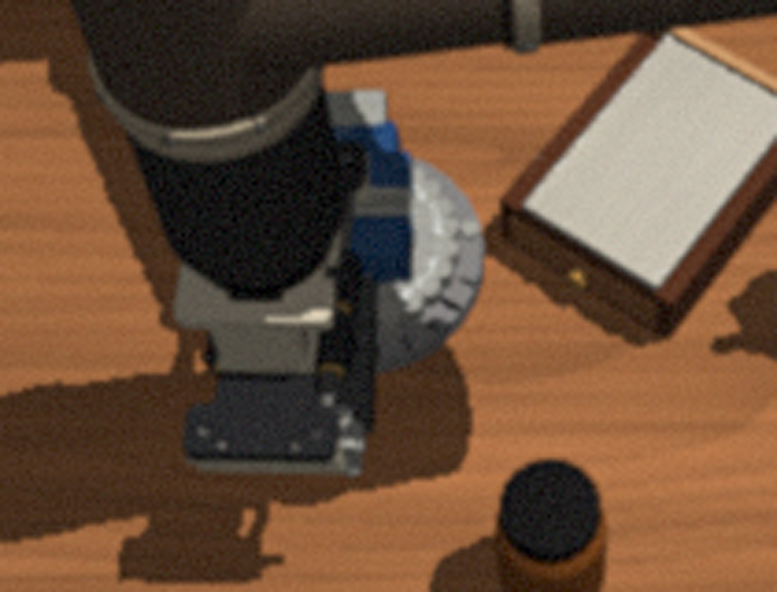

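```bash
python3 - <<'E'
from h import *
for a in(-7.5,-5,0,5,10,15):
    t=np.radians(a)
    for z in(.099,.06,.021):
        u=proj("scene",[.5926+.148*np.cos(t),-.072+.148*np.sin(t),z]);print(a,z,((u-[120,170])*3.7).round(),end=" ")
    print()
shot("scene","s5")
a=cv2.imread("pics/raw_scene0.png")[270:300,185:225];b=cv2.imread("pics/raw_s4.png")[270:300,185:225]
cv2.imwrite("pics/cmp.png",cv2.resize(np.hstack([a,b]),None,fx=9,fy=9,interpolation=cv2.INTER_CUBIC))
E
```

```text
-7.5 0.099 [288. 403.] -7.5 0.06 [297. 433.] -7.5 0.021 [305. 461.] 
-5 0.099 [299. 404.] -5 0.06 [308. 434.] -5 0.021 [316. 462.] 
0 0.099 [322. 405.] 0 0.06 [331. 435.] 0 0.021 [338. 462.] 
5 0.099 [346. 404.] 5 0.06 [353. 433.] 5 0.021 [360. 461.] 
10 0.099 [369. 401.] 10 0.06 [376. 430.] 10 0.021 [382. 458.] 
15 0.099 [393. 396.] 15 0.06 [398. 426.] 15 0.021 [404. 454.]
```

View pics/cmp.png

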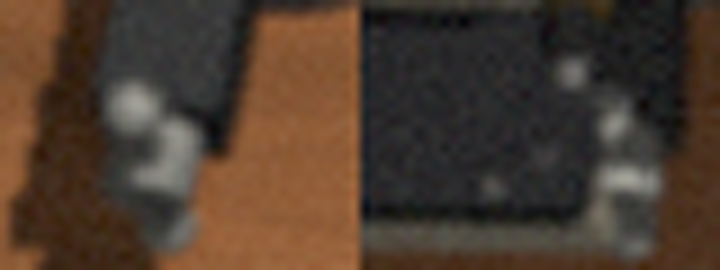

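The bar is now at about +4°, near the apex toward click 3. That implies the finger's half-thickness is about 14.5 mm rather than 9.5. I'll raise the tool 8 mm so its body clears the jar, then carry on in steps.

```bash
sed -i 's/\.0245/.0295/' arc.py; python3 nudge.py '{"finger_gap": [0,0,0],"x": [0.001,0.001,0.001],"y": [0,0,0],"z": [-0.004,-0.008,-0.008],"turn": [0,0,0]}'; python3 arc.py 4 6 8 10 12 14 16 18 20 22 24
```

```text
t: 10.02
eef_pos: [0.6969, -0.096, 0.0548]
ee_rot: [-3.14, -0.0, -1.606]
force: [0.6, 0.3, 0.7]
width: 0.0007
gripper_force: 0.0
[0,-0.0020,-0.0024,0,-0.105],[0,-0.0058,-0.0030,0,-0.140],[0,-0.0095,-0.0034,0,-0.175],[0,-0.0133,-0.0037,0,-0.210],[0,-0.0171,-0.0039,0,-0.245],[0,-0.0209,-0.0039,0,-0.280],[0,-0.0248,-0.0038,0,-0.315],[0,-0.0286,-0.0036,0,-0.350],[0,-0.0323,-0.0033,0,-0.385],[0,-0.0361,-0.0028,0,-0.420],[0,-0.0399,-0.0022,0,-0.455],
```

```bash
python3 nudge.py '{"finger_gap": [0,0,0,0],"x": [-0.002,-0.0058,-0.0095,-0.0095],"y": [-0.0024,-0.003,-0.0034,-0.0034],"z": [0,0,0,0],"turn": [-0.105,-0.14,-0.175,-0.175]}'; python3 nudge.py '{"finger_gap": [0,0,0],"x": [-0.0038,-0.0076,-0.0076],"y": [-0.0003,-0.0005,-0.0005],"z": [0,0,0],"turn": [-0.035,-0.07,-0.07]}'; python3 - <<'E'
from h import *
shot("scene","s6");a=cv2.imread("pics/raw_s6.png")
E
python3 arc.py 14 16 18 20 22 24 26 28
```

```text
t: 10.35
eef_pos: [0.7004, -0.0861, 0.0539]
ee_rot: [-3.141, -0.0, -1.43]
force: [0.5, 0.1, 0.6]
width: 0.0007
gripper_force: 0.0
t: 10.6
eef_pos: [0.6996, -0.0786, 0.0538]
ee_rot: [-3.141, 0.0, -1.361]
force: [0.7, -0.2, -0.6]
width: 0.0004
gripper_force: 0.0
[0,-0.0030,-0.0029,0,-0.036],[0,-0.0068,-0.0037,0,-0.071],[0,-0.0105,-0.0044,0,-0.106],[0,-0.0143,-0.0050,0,-0.141],[0,-0.0180,-0.0054,0,-0.176],[0,-0.0218,-0.0057,0,-0.211],[0,-0.0256,-0.0059,0,-0.246],[0,-0.0295,-0.0059,0,-0.281],
```

```bash
python3 nudge.py '{"finger_gap": [0,0,0],"x": [-0.003,-0.0068,-0.0068],"y": [-0.0029,-0.0037,-0.0037],"z": [0,0,0],"turn": [-0.036,-0.071,-0.071]}'; python3 nudge.py '{"finger_gap": [0,0],"x": [-0.003,-0.003],"y": [0,0],"z": [0,0],"turn": [-0.02,-0.02]}'; python3 nudge.py '{"finger_gap": [0,0],"x": [-0.003,-0.003],"y": [0,0],"z": [0,0],"turn": [-0.02,-0.02]}';python3 - <<'E'
from h import *
shot("scene","s7",(150,180,330,330),4)
E
```

```text
t: 10.9
eef_pos: [0.7017, -0.0713, 0.0536]
ee_rot: [3.142, 0.0, -1.291]
force: [-0.3, 0.4, 0.1]
width: 0.0004
gripper_force: 0.0
t: 11.07
eef_pos: [0.7007, -0.0685, 0.0536]
ee_rot: [-3.142, 0.0, -1.271]
force: [0.1, -0.2, 0.2]
width: 0.0003
gripper_force: 0.0
t: 11.23
eef_pos: [0.6998, -0.0654, 0.0536]
ee_rot: [-3.142, 0.0, -1.249]
force: [-0.7, 0.3, 0.6]
width: 0.0003
gripper_force: 0.0
```

View pics/s7.png

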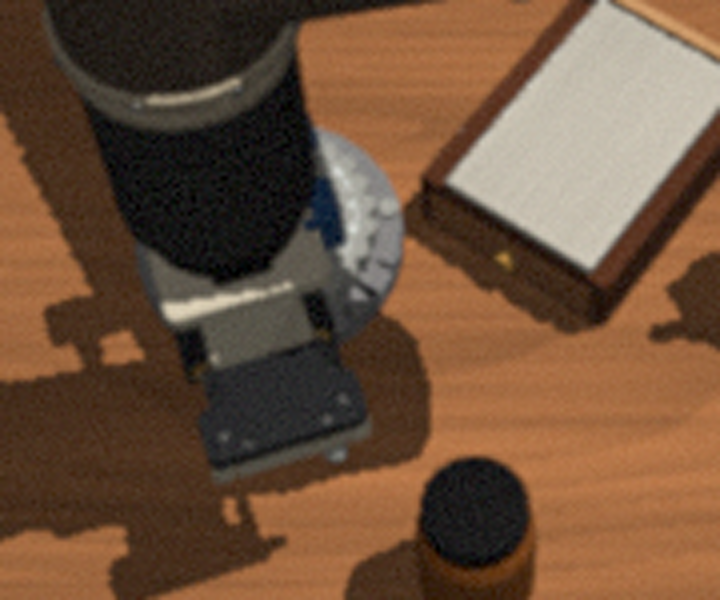

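The tommy bar's foot at (338,455) puts the bar at about 19°, so it has just passed the apex toward click 4. I'll continue along the arc.

```bash
python3 arc.py 20 22 24 26 28 30 32 34 36 38 40 42 44 46 48 50 51
```

```text
[0,-0.0011,-0.0020,0,-0.029],[0,-0.0048,-0.0029,0,-0.064],[0,-0.0086,-0.0036,0,-0.098],[0,-0.0123,-0.0042,0,-0.133],[0,-0.0161,-0.0047,0,-0.168],[0,-0.0199,-0.0050,0,-0.203],[0,-0.0237,-0.0052,0,-0.238],[0,-0.0275,-0.0053,0,-0.273],[0,-0.0313,-0.0052,0,-0.308],[0,-0.0351,-0.0050,0,-0.343],[0,-0.0389,-0.0047,0,-0.378],[0,-0.0427,-0.0042,0,-0.413],[0,-0.0465,-0.0037,0,-0.447],[0,-0.0502,-0.0029,0,-0.482],[0,-0.0539,-0.0021,0,-0.517],[0,-0.0576,-0.0011,0,-0.552],[0,-0.0594,-0.0006,0,-0.570],
```

```bash
python3 nudge.py '{"finger_gap": [0,0,0,0,0,0],"x": [-0.0011,-0.0048,-0.0086,-0.0086,-0.0123,-0.0161],"y": [-0.002,-0.0029,-0.0036,-0.0036,-0.0042,-0.0047],"z": [0,0,0,0,0,0],"turn": [-0.029,-0.064,-0.098,-0.098,-0.133,-0.168]}'; python3 nudge.py '{"finger_gap": [0,0,0,0],"x": [-0.0038,-0.0076,-0.0114,-0.0114],"y": [-0.0003,-0.0005,-0.0006,-0.0006],"z": [0,0,0,0],"turn": [-0.035,-0.07,-0.105,-0.105]}'; python3 arc.py 36 38 40 42 44 46 48 50 51
```

```text
t: 11.78
eef_pos: [0.6993, -0.0492, 0.0535]
ee_rot: [3.141, -0.0, -1.083]
force: [-0.5, -0.4, -0.1]
width: 0.0004
gripper_force: 0.4
t: 12.12
eef_pos: [0.6944, -0.0382, 0.0537]
ee_rot: [-3.141, 0.0, -0.977]
force: [-0.3, -0.1, -0.6]
width: 0.0004
gripper_force: 0.0
[0,-0.0031,-0.0027,0,-0.034],[0,-0.0068,-0.0035,0,-0.069],[0,-0.0106,-0.0042,0,-0.104],[0,-0.0143,-0.0048,0,-0.139],[0,-0.0181,-0.0053,0,-0.174],[0,-0.0219,-0.0056,0,-0.209],[0,-0.0257,-0.0058,0,-0.244],[0,-0.0295,-0.0058,0,-0.279],[0,-0.0314,-0.0058,0,-0.296],
```

```bash
python3 nudge.py '{"finger_gap": [0,0,0,0],"x": [-0.0031,-0.0068,-0.0106,-0.0106],"y": [-0.0027,-0.0035,-0.0042,-0.0042],"z": [0,0,0,0],"turn": [-0.034,-0.069,-0.104,-0.104]}';  python3 arc.py 42 44 46 48 50 51
```

```text
t: 12.45
eef_pos: [0.6919, -0.0273, 0.0536]
ee_rot: [3.141, 0.0, -0.874]
force: [-0.3, 0.4, -0.2]
width: 0.0003
gripper_force: 0.0
[0,-0.0038,-0.0012,0,-0.036],[0,-0.0075,-0.0020,0,-0.071],[0,-0.0112,-0.0027,0,-0.106],[0,-0.0150,-0.0033,0,-0.141],[0,-0.0188,-0.0037,0,-0.175],[0,-0.0206,-0.0039,0,-0.193],
```

```bash
python3 nudge.py '{"finger_gap": [0,0],"x": [-0.0038,-0.0075],"y": [-0.0012,-0.002],"z": [0,0],"turn": [-0.036,-0.071]}'; python3 nudge.py '{"finger_gap": [0],"x": [-0.0037],"y": [-0.0007],"z": [0],"turn": [-0.035]}'; python3 nudge.py '{"finger_gap": [0],"x": [-0.0037],"y": [-0.0006],"z": [0],"turn": [-0.035]}';  python3 nudge.py '{"finger_gap": [0,0,0],"x": [-0.0038,-0.0056,-0.0056],"y": [-0.0004,-0.0006,-0.0006],"z": [0,0,0],"turn": [-0.035,-0.053,-0.053]}'
```

```text
t: 12.62
eef_pos: [0.6889, -0.0209, 0.0536]
ee_rot: [3.141, -0.0, -0.804]
force: [-0.2, -0.4, -0.2]
width: 0.0002
gripper_force: 0.4
t: 12.7
eef_pos: [0.6869, -0.0176, 0.0536]
ee_rot: [-3.141, -0.0, -0.769]
force: [1.0, -0.1, -0.4]
width: 0.0004
gripper_force: 0.4
t: 12.78
eef_pos: [0.6848, -0.0145, 0.0536]
ee_rot: [-3.141, -0.0, -0.734]
force: [2.0, -0.7, 0.3]
width: 0.0004
gripper_force: 0.4
t: 13.03
eef_pos: [0.6806, -0.0101, 0.0536]
ee_rot: [3.142, 0.0, -0.68]
force: [-1.0, 0.2, 0.2]
width: 0.0008
gripper_force: 0.0
```

```bash
python3 nudge.py '{"finger_gap": [0,0,0,0,0,0,0,0,0,0,0,0,0,0,0,0,0],"x": [0.01,0.02,0.03,0.03,0.03,0.03,0.03,0.16,0.16,0.16,0.16,0.16,0.16,0.16,0.16,0.16,0.16],"y": [0,0,0,0,0,0,0,0.29,0.29,0.29,0.29,0.29,0.29,0.29,0.29,0.29,0.29],"z": [0,0,0,-0.04,-0.08,-0.12,-0.15,-0.15,-0.15,-0.15,-0.15,-0.15,-0.15,-0.15,-0.15,-0.15,-0.15],"turn": [0,0,0,0,0,0,0,0,0,0,0,0,0,0,0,0,0]}'; python3 - <<'E'
from h import *
shot("top","f",(170,60,440,320),2.3)
im=cv2.imread("pics/raw_f.png");a=cv2.imread("pics/raw_top0.png")
# tommy: score brightness at predicted top location for each angle
for k in range(0,8):
    t=np.radians(-34.8+15*k);u=proj("top",[.5926+.148*np.cos(t),-.072+.148*np.sin(t),.099])
    v=proj("top",[.5926+.105*np.cos(t),-.072+.105*np.sin(t),.075])
    g=lambda I,u:I[int(round(u[1]))-1:int(round(u[1]))+2,int(round(u[0]))-1:int(round(u[0]))+2].mean((0,1)).round()
    print(k,u.round(),g(a,u),g(im,u),"bar",g(a,v),g(im,v))
E
```

```text
t: 14.45
eef_pos: [0.6222, -0.3391, 0.203]
ee_rot: [3.141, 0.001, -0.684]
force: [0.6, 0.4, 0.5]
width: 0.0004
gripper_force: 0.0
0 [413. 130.] [ 68. 120. 185.] [ 68. 121. 186.] bar [ 67. 114. 175.] [ 66. 115. 176.]
1 [393. 121.] [ 65. 113. 173.] [ 65. 113. 174.] bar [39. 62. 91.] [ 69. 121. 186.]
2 [372. 116.] [132. 144. 156.] [ 65. 113. 172.] bar [84. 82. 82.] [ 66. 115. 177.]
3 [351. 118.] [ 66. 114. 174.] [ 66. 114. 176.] bar [ 68. 118. 180.] [ 68. 118. 181.]
4 [331. 124.] [ 70. 121. 185.] [ 70. 122. 187.] bar [ 69. 120. 184.] [ 69. 121. 185.]
5 [313. 136.] [ 73. 125. 193.] [ 72. 126. 194.] bar [ 67. 115. 175.] [42. 59. 82.]
6 [299. 152.] [177. 194. 209.] [130. 138. 142.] bar [ 59.  79. 101.] [89. 87. 87.]
7 [289. 171.] [207. 217. 221.] [ 62. 108. 165.] bar [207. 216. 220.] [ 69. 118. 181.]
```

The bar is at the position for click 6. One last picture to confirm that and the bystanders.

View pics/f.png

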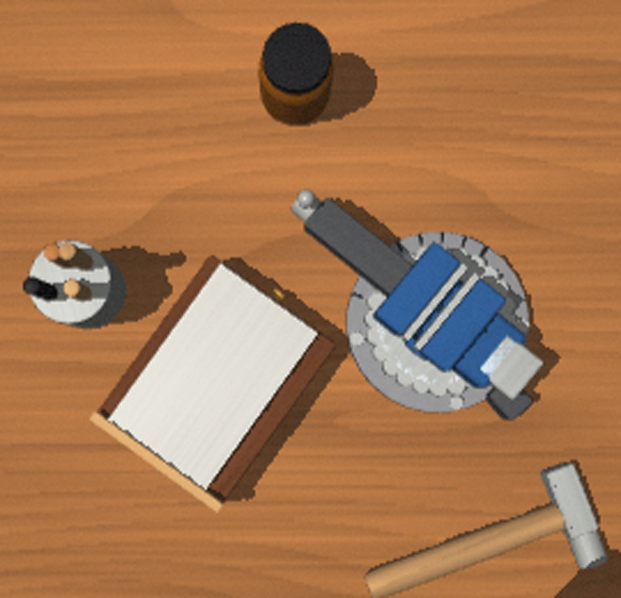

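```bash
python3 - <<'E'
from h import *
from h import *
im=cv2.imread("pics/raw_f.png").astype(int);a=cv2.imread("pics/raw_top0.png").astype(int)
b,g,r=im[...,0],im[...,1],im[...,2]
m=((b>150)&(r-b<45)).astype(np.uint8); m[:,:205]=0;m[:,315:]=0;m[:165]=0;m[280:]=0
n,l,s,c=cv2.connectedComponentsWithStats(m);k=1+np.argmax(s[1:,4])
q=cv2.boxPoints(cv2.minAreaRect(np.argwhere(l==k)[:,::-1].astype(np.float32)))
W=np.array([ray("top",*p,.058)[:2] for p in q]);print("plate",W.mean(0))
# bar: dark grey neutral pixels at z .075
m=((abs(r-b)<14)&(r<115)&(r>65)).astype(np.uint8);m[:130]=0;m[205:]=0;m[:,:285]=0;m[:,345:]=0
n,l,s,c=cv2.connectedComponentsWithStats(m);k=1+np.argmax(s[1:,4]);print(s[k],c[k])
rc=cv2.minAreaRect(np.argwhere(l==k)[:,::-1].astype(np.float32));print(rc)
Q=np.array([ray("top",*p,.075)[:2] for p in cv2.boxPoints(rc)])
for i in range(4):
  d=Q[i]-Q[i-1];print(np.linalg.norm(d),np.degrees(np.arctan2(d[1],d[0])))
d=abs(im-a).sum(2)
print("diff jar",(d[65:115,275:325]>90).sum(),"tub",(d[155:205,175:222]>90).sum(),"hammer",(d[255:320,325:440]>90).sum())
E
```

```text
plate [0.54854451 0.11986599]
[303 145  42  42 748] [324.62299465 165.59893048]
((324.2964782714844, 163.8658905029297), (52.193660736083984, 17.75360679626465), 39.09385681152344)
0.09741454160811147 50.063975827022226
0.03325991920835247 -39.54149340552887
0.09744670011503212 -130.04527455531104
0.03307390844809788 140.40532126247214
diff jar 0 tub 0 hammer 375
```

```bash
python3 - <<'E'
from h import *
c=np.array([.5926,-.072])
def tom(u,v):
  d=ray("top",u,v,.099)[:2]-c;return np.linalg.norm(d),np.degrees(np.arctan2(d[1],d[0]))
print(tom(200+530.5/3-.5,100+48.5/3-.5),tom(170+306.5/2.3-.5,60+199.5/2.3-.5))
for f,box in(("top0",(340,115,385,172)),("f",(295,140,345,205))):
  im=cv2.imread(f"pics/raw_{f}.png").astype(int);m=((im.max(2)-im.min(2)<22)&(im.max(2)>65)&(im.max(2)<125)).astype(np.uint8)
  k=np.zeros_like(m);x0,y0,x1,y1=box;k[y0:y1,x0:x1]=1;m*=k
  n,l,s,_=cv2.connectedComponentsWithStats(m);p=np.argwhere(l==1+np.argmax(s[1:,4]))[:,::-1]
  W=np.array([ray("top",*q,.075)[:2] for q in p]);r=np.linalg.norm(W-c,axis=1);W=W[(r>.065)&(r<.13)]
  # bin along radius: fit midline
  mean=W.mean(0);_,_,vt=np.linalg.svd(W-mean);d=vt[0]*np.sign(vt[0]@(mean-c))
  e=mean-c;print(f,len(W),"axis",np.degrees(np.arctan2(d[1],d[0])),"from centre",np.degrees(np.arctan2(e[1],e[0])))
E
```

```text
(np.float64(0.15010548207857657), np.float64(-7.560917537741903)) (np.float64(0.1483549229809575), np.float64(50.2736002062379))
top0 545 axis -7.059303251054279 from centre -7.5230026542715915
f 559 axis 51.92636757040337 from centre 49.358579839928986
```

The bar looks right, but a rough measurement gives 58–59° of rotation where 60° is expected. I'll register the jaw tops between the first and last frames to check that it's seated.

```bash
python3 - <<'E'
from h import *
N=500;s=.0005;c=np.array([.5926,-.072])
def rect(f,z):
  # pixel (i,j) -> world c+((i-N/2)*s, (j-N/2)*s)
  src=np.float32([[0,0],[N,0],[N,N],[0,N]]);dst=np.float32([proj("top",[*(c+(q-N/2)*s),z]) for q in src])
  H=cv2.getPerspectiveTransform(dst,src);return cv2.warpPerspective(cv2.imread(f"pics/raw_{f}.png"),H,(N,N),flags=cv2.INTER_CUBIC)
for z,rmax,name in((.098,.05,"jaws"),(.075,.13,"bar")):
  A=rect("top0",z);B=rect("f",z);
  A,B=[cv2.GaussianBlur(I[...,0] .astype(np.float32)-I[...,2] if name=="jaws" else I.max(2).astype(np.float32),(0,0),3) for I in(A,B)]
  m=np.zeros((N,N),np.uint8)
  if name=="jaws": cv2.circle(m,(N//2,N//2),int(rmax/s),255,-1)
  else:
    t=np.radians(-7+59);a=np.array([np.cos(t),np.sin(t)]);cv2.line(m,tuple((N/2+.075*a/s).astype(int).tolist()),tuple((N/2+.15*a/s).astype(int).tolist()),255,90)
  th=np.radians(58.5);M=np.float32([[np.cos(th),np.sin(th),0],[-np.sin(th),np.cos(th),0]]);h=np.array([N/2,N/2]);M[:,2]=h-M[:,:2]@h
  cc,W=cv2.findTransformECC(B,A,M,cv2.MOTION_EUCLIDEAN,(3,300,1e-7),m,5)
  R=W[:,:2];fix=np.linalg.solve(np.eye(2)-R,W[:,2]);print(name,cc,"rot",np.degrees(np.arctan2(R[0,1],R[0,0])),"centre",c+(fix-N/2)*s)
E
```

```text
jaws 0.9852464958115084 rot 58.045815 centre [ 0.59435547 -0.07068276]Traceback (most recent call last):
  File "<stdin>", line 15, in <module>
cv2.error: OpenCV(4.12.0) /io/opencv/modules/video/src/ecc.cpp:574: error: (-7:Iterations do not converge) NaN encountered. in function 'findTransformECC'
```

Registration gives about 58° plus bias, which isn't conclusive. I'll test it physically with a gentle push a little further, reading the force, then release and compare.

```bash
python3 nudge.py '{"finger_gap": [0,0,0,0,0,0,0,0,0,0,0,0,0,0,0,0,0,0],"x": [-0.13,-0.13,-0.13,-0.13,-0.13,-0.13,-0.13,-0.13,-0.13,-0.13,-0.13,-0.13,-0.13,-0.13,-0.14,-0.15,-0.158,-0.158],"y": [-0.29,-0.29,-0.29,-0.29,-0.29,-0.29,-0.29,-0.29,-0.29,-0.29,-0.29,-0.29,-0.29,-0.29,-0.29,-0.29,-0.29,-0.29],"z": [0,0,0,0,0,0,0,0,0,0.04,0.08,0.12,0.15,0.15,0.15,0.15,0.15,0.15],"turn": [0,0,0,0,0,0,0,0,0,0,0,0,0,0,0,0,0,0]}'; python3 arc.py 51 52 53 54 55 56 57 58
```

```text
t: 16.0
eef_pos: [0.6823, -0.0096, 0.0566]
ee_rot: [-3.138, -0.002, -0.678]
force: [-0.4, 0.4, 1.0]
width: 0.0007
gripper_force: 0.0
[0,-0.0010,-0.0001,0,0.003],[0,-0.0028,-0.0006,0,-0.015],[0,-0.0047,-0.0010,0,-0.032],[0,-0.0065,-0.0015,0,-0.050],[0,-0.0084,-0.0019,0,-0.067],[0,-0.0102,-0.0023,0,-0.085],[0,-0.0121,-0.0026,0,-0.102],[0,-0.0140,-0.0029,0,-0.120],
```

```bash
python3 nudge.py '{"finger_gap": [0,0],"x": [-0.0028,-0.0028],"y": [-0.0006,-0.0006],"z": [0,0],"turn": [-0.015,-0.015]}'; python3 nudge.py '{"finger_gap": [0,0],"x": [-0.0018,-0.0018],"y": [-0.0004,-0.0004],"z": [0,0],"turn": [-0.018,-0.018]}'; python3 nudge.py '{"finger_gap": [0,0],"x": [-0.0018,-0.0018],"y": [-0.0004,-0.0004],"z": [0,0],"turn": [-0.018,-0.018]}'; python3 nudge.py '{"finger_gap": [0,0],"x": [-0.0018,-0.0018],"y": [-0.0004,-0.0004],"z": [0,0],"turn": [-0.018,-0.018]}'
```

```text
t: 16.17
eef_pos: [0.6811, -0.0085, 0.0554]
ee_rot: [-3.139, -0.002, -0.662]
force: [-0.4, -0.1, -0.1]
width: 0.0004
gripper_force: 0.0
t: 16.33
eef_pos: [0.6795, -0.0076, 0.0541]
ee_rot: [-3.141, -0.0, -0.645]
force: [-0.1, -0.7, -0.8]
width: 0.0001
gripper_force: 0.0
t: 16.5
eef_pos: [0.678, -0.0063, 0.0535]
ee_rot: [3.141, 0.0, -0.627]
force: [-0.1, -0.7, -0.1]
width: 0.0003
gripper_force: 0.0
t: 16.67
eef_pos: [0.6767, -0.0048, 0.0534]
ee_rot: [3.141, 0.0, -0.609]
force: [0.4, 0.4, -0.2]
width: 0.0005
gripper_force: 0.0
```

```bash
python3 nudge.py '{"finger_gap": [0,0],"x": [-0.0018,-0.0018],"y": [-0.0004,-0.0004],"z": [0,0],"turn": [-0.018,-0.018]}'; python3 nudge.py '{"finger_gap": [0,0],"x": [-0.0018,-0.0018],"y": [-0.0004,-0.0004],"z": [0,0],"turn": [-0.018,-0.018]}'; python3 nudge.py '{"finger_gap": [0,0],"x": [-0.0018,-0.0018],"y": [-0.0004,-0.0004],"z": [0,0],"turn": [-0.018,-0.018]}'; python3 nudge.py '{"finger_gap": [0,0],"x": [-0.0018,-0.0018],"y": [-0.0004,-0.0004],"z": [0,0],"turn": [-0.018,-0.018]}'
```

```text
t: 16.83
eef_pos: [0.6753, -0.0034, 0.0534]
ee_rot: [3.141, 0.0, -0.591]
force: [-0.0, -0.5, -1.5]
width: 0.0003
gripper_force: 0.0
t: 17.0
eef_pos: [0.6741, -0.0021, 0.0535]
ee_rot: [3.141, 0.0, -0.573]
force: [-0.1, 0.0, -0.2]
width: 0.0008
gripper_force: 0.0
t: 17.17
eef_pos: [0.6728, -0.0007, 0.0535]
ee_rot: [3.142, 0.0, -0.555]
force: [-0.9, -0.6, 0.0]
width: 0.0005
gripper_force: 0.0
t: 17.33
eef_pos: [0.6715, 0.0006, 0.0536]
ee_rot: [-3.142, 0.0, -0.537]
force: [-0.4, -0.2, 0.6]
width: 0.0008
gripper_force: 0.0
```

```bash
python3 nudge.py '{"finger_gap": [0,0,0,0,0,0,0,0,0,0,0,0,0,0,0,0,0,0],"x": [0.01,0.02,0.03,0.04,0.04,0.04,0.04,0.04,0.12,0.12,0.12,0.12,0.12,0.12,0.12,0.12,0.12,0.12],"y": [0,0,0,0,0,0,0,0,0.32,0.32,0.32,0.32,0.32,0.32,0.32,0.32,0.32,0.32],"z": [0,0,0,0,-0.04,-0.08,-0.12,-0.15,-0.15,-0.15,-0.15,-0.15,-0.15,-0.15,-0.15,-0.15,-0.15,-0.15],"turn": [0,0,0,0,0,0,0,0,0,0,0,0,0,0,0,0,0,0]}'; cat > reg.py <<'E'
from h import *
import sys
N=500;s=.0005;c=np.array([.5944,-.0707])
def rect(f,z):
  src=np.float32([[0,0],[N,0],[N,N],[0,N]]);dst=np.float32([proj("top",[*(c+(q-N/2)*s),z]) for q in src])
  I=cv2.warpPerspective(cv2.imread(f"pics/raw_{f}.png"),cv2.getPerspectiveTransform(dst,src),(N,N),flags=cv2.INTER_CUBIC).astype(np.float32)
  return cv2.GaussianBlur(I[...,0]-I[...,2],(0,0),3)
def reg(a,b,guess,z=.098):
  A,B=rect(a,z),rect(b,z);m=np.zeros((N,N),np.uint8);cv2.circle(m,(N//2,N//2),100,255,-1)
  th=np.radians(guess);M=np.float32([[np.cos(th),np.sin(th),0],[-np.sin(th),np.cos(th),0]]);h=np.array([N/2,N/2]);M[:,2]=h-M[:,:2]@h
  cc,W=cv2.findTransformECC(B,A,M,cv2.MOTION_EUCLIDEAN,(3,300,1e-7),m,5)
  return cc,np.degrees(np.arctan2(W[0,1],W[0,0]))
E
python3 - <<'E'
from reg import *
shot("top","g")
print(reg("f","g",0.5),reg("top0","g",60))
E
```

```text
t: 18.83
eef_pos: [0.6097, -0.3391, 0.2031]
ee_rot: [3.141, 0.001, -0.543]
force: [0.2, -0.0, -0.5]
width: 0.0003
gripper_force: 0.0
(0.9945618870213158, np.float32(7.79299)) (0.9871230175525132, np.float32(65.83862))
```

```bash
python3 nudge.py '{"finger_gap": [0,0,0,0,0,0,0,0,0,0,0,0],"x": [0,0,0,0,0,0,0,0,0,0,0,0],"y": [0,0,0,0,0,0,0,0,0,0,0,0],"z": [0,0,0,0,0,0,0,0,0,0,0,0],"turn": [0,0,0,0,0,0,0,0,0,0,0,0]}'; python3 - <<'E'
from reg import *
shot("top","g2")
print(reg("g","g2",0),reg("top0","g2",64))
c=np.array([.5944,-.0707])
R=lambda u,v,z:ray("top",200+(u+.5)/3-.5,100+(v+.5)/3-.5,z)[:2]
for m in[(406,219),(432,201),(460,190),(545,209),(393,243),(375,266)]:
  d=R(*m,.02)-c;print(m,np.linalg.norm(d),np.degrees(np.arctan2(d[1],d[0])))
d=R(577,398,.036)-c;print("pl",np.degrees(np.arctan2(d[1],d[0]))-255)
E
```

```text
t: 19.88
eef_pos: [0.6107, -0.3359, 0.2036]
ee_rot: [3.142, -0.0, -0.538]
force: [-0.1, -0.9, 1.1]
width: 0.0004
gripper_force: 0.0
(0.9998595080561911, np.float32(-0.02313715)) (0.9875498154738311, np.float32(65.8132))
(406, 219) 0.0715119072499319 41.68632582379864
(432, 201) 0.07184063995944925 24.948071992880205
(460, 190) 0.07316461495737471 9.281430094413944
(545, 209) 0.0733913478688929 -36.563326259411106
(393, 243) 0.06770828649727544 56.26885553482456
(375, 266) 0.07194586189404531 71.77696555979725
pl -392.87429803040027
```

```bash
python3 - <<'E'
from h import *
shot("scene","gs")
def bar(f,cam,a0,c,z=.075):
  im=cv2.imread(f"pics/raw_{f}.png").astype(int);best=[]
  gray=cv2.GaussianBlur(cv2.imread(f"pics/raw_{f}.png"),(0,0),.7)
  sat=(im.max(2)-im.min(2))
  m=((sat<24)&(im.max(2)>62)&(im.max(2)<130))
  # pixels of neutral dark grey whose z-plane point lies in an annular sector around guess
  yy,xx=np.nonzero(m);P=np.array([ray(cam,x,y,z)[:2] for x,y in zip(xx,yy)])-c
  r=np.linalg.norm(P,axis=1);t=np.degrees(np.arctan2(P[:,1],P[:,0]));k=(r>.07)&(r<.132)&(abs(t-a0)<22);P=P[k]
  out=[]
  d=np.array([np.cos(np.radians(a0)),np.sin(np.radians(a0))]);n=np.array([-d[1],d[0]])
  S=P@d;T=P@n;mid=[];
  for q in np.arange(.074,.130,.005):
    b=T[abs(S-q)<.003]
    if len(b)>4: mid.append((q,(np.percentile(b,3)+np.percentile(b,97))/2,np.percentile(b,97)-np.percentile(b,3)))
  mid=np.array(mid);s=np.polyfit(mid[:,0],mid[:,1],1)
  return "dir %.1f  off-at-axis %.1fmm  width %.1f n %d"%(a0+np.degrees(np.arctan(s[0])),s[1]*1e3,np.median(mid[:,2])*1e3,len(P))
c=np.array([.5935,-.0713])
for f,cam,a in(("top0","top",-7),("scene0","scene",-7),("f","top",51),("g","top",57),("gs","scene",57)):print(f,bar(f,cam,a,c))
from scipy.optimize import least_squares
E
```

```text
top0 dir -7.7  off-at-axis -0.4mm  width 26.9 n 527Traceback (most recent call last):
  File "<stdin>", line 20, in <module>
  File "<stdin>", line 9, in bar
  File "h.py", line 4, in ray
    p=arm.camera_params(cam);T=np.array(p["T"])
ValueError: time passes only in moves, steps and waits
```

```bash
python3 - <<'E'
s=open("h.py").read().replace("arm.camera_params(cam)","_cp(cam)").replace("from station import arm\n","from station import arm\nfrom functools import lru_cache\n_cp=lru_cache(None)(lambda n:arm.camera_params(n))\n");open("h.py","w").write(s)
E
cat > bar.py <<'E'
from h import *
def bar(f,cam,a0,c,z=.075):
  im=cv2.imread(f"pics/raw_{f}.png").astype(int)
  m=((im.max(2)-im.min(2)<24)&(im.max(2)>62)&(im.max(2)<130))
  yy,xx=np.nonzero(m);P=np.array([ray(cam,x,y,z)[:2] for x,y in zip(xx,yy)])-c
  r=np.linalg.norm(P,axis=1);t=np.degrees(np.arctan2(P[:,1],P[:,0]));P=P[(r>.07)&(r<.132)&(abs(t-a0)<22)]
  d=np.array([np.cos(np.radians(a0)),np.sin(np.radians(a0))]);S=P@d;T=P@[-d[1],d[0]];mid=[]
  for q in np.arange(.074,.130,.005):
    b=T[abs(S-q)<.003]
    if len(b)>4: lo,hi=np.percentile(b,[3,97]);mid.append((q,(lo+hi)/2,hi-lo))
  mid=np.array(mid);s=np.polyfit(mid[:,0],mid[:,1],1)
  return "dir %.1f  off-at-axis %.1fmm  width %.1f n %d"%(a0+np.degrees(np.arctan(s[0])),s[1]*1e3,np.median(mid[:,2])*1e3,len(P))
E
python3 - <<'E'
from bar import *
c=np.array([.5935,-.0713])
for f,cam,a in(("top0","top",-7),("scene0","scene",-7),("f","top",51),("g","top",57),("gs","scene",57)):
  try:print(f,bar(f,cam,a,c))
  except Exception as e:print(f,e)
E
```

```text
top0 dir -7.7  off-at-axis -0.4mm  width 26.9 n 527
scene0 dir 9.5  off-at-axis -15.8mm  width 52.3 n 124
f dir 49.4  off-at-axis 0.7mm  width 27.4 n 546
g dir 56.5  off-at-axis 1.9mm  width 28.0 n 562
gs dir 59.2  off-at-axis -1.5mm  width 25.1 n 175
```

```bash
python3 - <<'E'
from h import *
from scipy.signal import find_peaks
c=np.array([.5935,-.0713]);T=np.radians(np.arange(-60,100,.25));A=[]
for f in("top0","f","g"):
  g=cv2.imread(f"pics/raw_{f}.png").max(2).astype(np.float32);prof=0
  for r in(.068,.0705,.073):
    uv=np.array([proj("top",[c[0]+r*np.cos(t),c[1]+r*np.sin(t),.02]) for t in T],np.float32)
    prof=prof+cv2.remap(g,uv[:,:1],uv[:,1:],cv2.INTER_LINEAR)[:,0]/3
  prof=cv2.GaussianBlur(prof[:,None],(0,0),3)[:,0] if 0 else np.convolve(prof,np.ones(7)/7,"same")
  k,p=find_peaks(-prof,prominence=15);print(f,[(round(float(np.degrees(T[i])),1),int(q),int(prof[i])) for i,q in zip(k,p["prominences"])])
E
```

```text
top0 [(-33.5, 110, 38), (-0.5, 38, 48), (10.5, 61, 86), (26.0, 64, 84), (40.5, 71, 77), (53.0, 77, 72), (74.8, 115, 78)]
f [(-54.0, 27, 119), (-33.8, 85, 64), (-18.8, 59, 90), (-4.0, 52, 96), (10.5, 62, 87), (26.0, 102, 47), (56.8, 33, 54), (70.5, 62, 88)]
g [(-45.0, 20, 126), (-33.5, 97, 51), (-18.8, 63, 88), (-4.0, 53, 98), (10.5, 68, 81), (26.0, 61, 84), (38.0, 16, 72), (65.0, 98, 54), (70.8, 42, 89)]
```

The bar is now about 65° from the start, which the rim marks put at roughly 91°. The earlier frame was evidently stuck near the crest before click 6. To be sure it's seated, I'll feel for the spring with a small push and then release.

```bash
python3 nudge.py '{"finger_gap": [0,0,0,0,0,0,0,0,0,0,0,0,0,0,0,0,0,0,0],"x": [-0.08,-0.08,-0.08,-0.08,-0.08,-0.08,-0.08,-0.08,-0.08,-0.08,-0.08,-0.08,-0.08,-0.08,-0.09,-0.1,-0.11,-0.118,-0.118],"y": [-0.32,-0.32,-0.32,-0.32,-0.32,-0.32,-0.32,-0.32,-0.32,-0.32,-0.32,-0.32,-0.32,-0.32,-0.32,-0.32,-0.32,-0.32,-0.32],"z": [0,0,0,0,0,0,0,0,0,0.04,0.08,0.12,0.15,0.15,0.15,0.15,0.15,0.15,0.15],"turn": [0,0,0,0,0,0,0,0,0,0,0,0,0,0,0,0,0,0,0]}'; for i in 1 2 3 4; do :; done; python3 nudge.py '{"finger_gap": [0,0],"x": [-0.0015,-0.0015],"y": [0,0],"z": [0,0],"turn": [0,0]}'; python3 nudge.py '{"finger_gap": [0,0],"x": [-0.0015,-0.0015],"y": [0,0],"z": [0,0],"turn": [0,0]}'; python3 nudge.py '{"finger_gap": [0,0],"x": [-0.0015,-0.0015],"y": [0,0],"z": [0,0],"turn": [0,0]}'
```

```text
t: 21.57
eef_pos: [0.6729, 0.0007, 0.056]
ee_rot: [-3.139, -0.002, -0.537]
force: [-0.2, 0.3, 0.0]
width: 0.0004
gripper_force: 0.0
t: 21.73
eef_pos: [0.6726, 0.0005, 0.0547]
ee_rot: [-3.14, -0.001, -0.538]
force: [-0.5, -0.4, -0.3]
width: 0.0007
gripper_force: 0.0
t: 21.9
eef_pos: [0.6711, 0.0009, 0.0537]
ee_rot: [-3.141, -0.0, -0.539]
force: [-0.8, -0.4, 0.6]
width: 0.0004
gripper_force: 0.0
t: 22.07
eef_pos: [0.6696, 0.0016, 0.0534]
ee_rot: [3.142, 0.0, -0.539]
force: [0.1, -0.1, 0.0]
width: 0.0001
gripper_force: 0.1
```

```bash
python3 nudge.py '{"finger_gap": [0,0],"x": [-0.0015,-0.0015],"y": [0,0],"z": [0,0],"turn": [0,0]}'; python3 nudge.py '{"finger_gap": [0,0],"x": [-0.0015,-0.0015],"y": [0,0],"z": [0,0],"turn": [0,0]}'; python3 nudge.py '{"finger_gap": [0,0],"x": [-0.0015,-0.0015],"y": [0,0],"z": [0,0],"turn": [0,0]}'; python3 - <<'E'
from h import *
shot("scene","p")
a=cv2.imread("pics/raw_gs.png").astype(int);b=cv2.imread("pics/raw_p.png").astype(int)
# tommy/screw head neighbourhood, bright neutral pixels
u=proj("scene",[.5935+.148*np.cos(1),-.0713+.148*np.sin(1),.06]);print(u)
for I in(a,b):
  x,y=map(int,u);w=I[y-20:y+20,x-20:x+20];m=(w.max(2)-w.min(2)<25)&(w.max(2)>95);print(np.argwhere(m).mean(0)+[y-20,x-20] if m.any() else None,m.sum())
E
```

```text
t: 22.23
eef_pos: [0.6682, 0.0025, 0.0534]
ee_rot: [3.142, 0.0, -0.538]
force: [0.5, 0.3, 0.6]
width: 0.0004
gripper_force: 0.3
t: 22.4
eef_pos: [0.6668, 0.0033, 0.0535]
ee_rot: [3.141, 0.0, -0.538]
force: [0.5, 0.6, -0.8]
width: 0.0004
gripper_force: 0.3
t: 22.57
eef_pos: [0.6655, 0.004, 0.0535]
ee_rot: [3.141, 0.0, -0.538]
force: [0.1, 0.1, -0.2]
width: -0.0
gripper_force: 0.2
[268.68106817 258.50486949]
[252.5        274.57575758] 66
[243.02702703 260.36486486] 74
```

```bash
python3 nudge.py '{"finger_gap": [0,0,0,0,0,0,0,0,0,0,0,0,0,0,0,0,0,0],"x": [0.01,0.02,0.03,0.04,0.04,0.04,0.04,0.04,0.12,0.12,0.12,0.12,0.12,0.12,0.12,0.12,0.12,0.12],"y": [0,0,0,0,0,0,0,0,0.32,0.32,0.32,0.32,0.32,0.32,0.32,0.32,0.32,0.32],"z": [0,0,0,0,-0.04,-0.08,-0.12,-0.15,-0.15,-0.15,-0.15,-0.15,-0.15,-0.15,-0.15,-0.15,-0.15,-0.15],"turn": [0,0,0,0,0,0,0,0,0,0,0,0,0,0,0,0,0,0]}';python3 - <<'E'
from reg import *
shot("top","k")
print(reg("f","k",8),reg("top0","k",66),reg("g","k",0))
from bar import bar
print(bar("k","top",58,np.array([.5935,-.0713])))
E
```

```text
t: 24.12
eef_pos: [0.6038, -0.3354, 0.2031]
ee_rot: [3.141, 0.001, -0.543]
force: [-0.0, 0.2, -0.4]
width: 0.0004
gripper_force: 0.0
(0.9947906087698828, np.float32(12.012491)) (0.9853243907103433, np.float32(70.0726)) (0.9983711012203269, np.float32(4.213276))
dir 62.5  off-at-axis -1.4mm  width 27.1 n 541
```

There was no spring-back: the bar stayed 4° further on, so it doesn't snap back over long distances. I'll go to the far side, where the upper part of the tommy bar clears the plate. From there I'll ease it back with a force reading at each small step.

```bash
python3 nudge.py '{"finger_gap": [0,0,0,0,0,0,0,0,0,0,0,0,0,0,0,0,0],"x": [-0.18,-0.18,-0.18,-0.18,-0.18,-0.18,-0.18,-0.18,-0.18,-0.18,-0.18,-0.18,-0.18,-0.18,-0.18,-0.18,-0.18],"y": [-0.367,-0.367,-0.367,-0.367,-0.367,-0.367,-0.367,-0.367,-0.367,-0.367,-0.367,-0.367,-0.367,-0.367,-0.367,-0.367,-0.367],"z": [0,0,0,0,0,0,0,0,0,0,0,0.04,0.08,0.11,0.12,0.12,0.12],"turn": [0,0,0,0,0,0,0,0,0,0,0,0,0,0,0,0,0]}'; python3 nudge.py '{"finger_gap": [0,0,0],"x": [0.005,0.009,0.009],"y": [0,0,0],"z": [0,0,0],"turn": [0,0,0]}'; python3 nudge.py '{"finger_gap": [0],"x": [0.002],"y": [0],"z": [0],"turn": [0]}';python3 nudge.py '{"finger_gap": [0],"x": [0.002],"y": [0],"z": [0],"turn": [0]}';python3 nudge.py '{"finger_gap": [0],"x": [0.002],"y": [0],"z": [0],"turn": [0]}'
```

```text
t: 25.58
eef_pos: [0.6391, 0.0758, 0.0844]
ee_rot: [3.141, -0.001, -0.537]
force: [0.6, -0.0, 0.5]
width: 0.0007
gripper_force: 0.0
t: 25.83
eef_pos: [0.648, 0.0704, 0.0856]
ee_rot: [-3.139, -0.002, -0.539]
force: [-0.5, -0.5, -0.3]
width: 0.0002
gripper_force: 0.0
t: 25.92
eef_pos: [0.6486, 0.0694, 0.0849]
ee_rot: [-3.14, -0.001, -0.539]
force: [-0.3, -0.7, 0.7]
width: 0.0006
gripper_force: 0.0
t: 26.0
eef_pos: [0.65, 0.0683, 0.0844]
ee_rot: [-3.141, -0.001, -0.539]
force: [-0.6, 0.2, -0.2]
width: 0.0005
gripper_force: 0.0
t: 26.08
eef_pos: [0.6515, 0.0672, 0.084]
ee_rot: [-3.141, -0.0, -0.539]
force: [0.2, 0.9, 0.3]
width: 0.0003
gripper_force: 0.2
```

```bash
F="eef|^force|t:"; python3 nudge.py '{"finger_gap": [0],"x": [0.002],"y": [0],"z": [0],"turn": [0]}'|egrep "$F";python3 nudge.py '{"finger_gap": [0],"x": [0.002],"y": [0],"z": [0],"turn": [0]}'|egrep "$F";python3 nudge.py '{"finger_gap": [0],"x": [0.002],"y": [0],"z": [0],"turn": [0]}'|egrep "$F";python3 nudge.py '{"finger_gap": [0],"x": [0.002],"y": [0],"z": [0],"turn": [0]}'|egrep "$F";python3 nudge.py '{"finger_gap": [0],"x": [0.002],"y": [0],"z": [0],"turn": [0]}'|egrep "$F"; python3 nudge.py '{"finger_gap": [0],"x": [0.002],"y": [0],"z": [0],"turn": [0]}'|egrep "$F"
```

```text
t: 26.17
eef_pos: [0.6531, 0.0662, 0.0838]
ee_rot: [-3.141, -0.0, -0.538]
force: [-0.1, 0.2, 0.3]
t: 26.25
eef_pos: [0.6549, 0.0653, 0.0837]
ee_rot: [-3.141, -0.0, -0.539]
force: [-0.8, 1.0, 0.8]
t: 26.33
eef_pos: [0.6566, 0.0643, 0.0836]
ee_rot: [-3.141, -0.0, -0.538]
force: [-0.3, 0.5, 0.5]
t: 26.42
eef_pos: [0.6583, 0.0633, 0.0836]
ee_rot: [-3.141, -0.0, -0.538]
force: [-0.3, 0.3, 0.4]
t: 26.5
eef_pos: [0.6601, 0.0623, 0.0836]
ee_rot: [-3.142, -0.0, -0.538]
force: [-0.7, 1.5, -0.2]
t: 26.58
eef_pos: [0.6618, 0.0613, 0.0836]
ee_rot: [-3.141, -0.0, -0.538]
force: [0.1, 0.5, 0.9]
```

```bash
F="eef_p|^force"; python3 nudge.py '{"finger_gap": [0],"x": [0.002],"y": [0],"z": [0],"turn": [0]}'|egrep "$F";python3 nudge.py '{"finger_gap": [0],"x": [0.002],"y": [0],"z": [0],"turn": [0]}'|egrep "$F";python3 nudge.py '{"finger_gap": [0],"x": [0.002],"y": [0],"z": [0],"turn": [0]}'|egrep "$F"; python3 nudge.py '{"finger_gap": [0,0,0,0,0,0,0,0,0,0,0,0,0,0,0,0],"x": [-0.01,-0.02,-0.02,-0.02,-0.02,0.18,0.18,0.18,0.18,0.18,0.18,0.18,0.18,0.18,0.18,0.18],"y": [0,0,0,0,0,0.365,0.365,0.365,0.365,0.365,0.365,0.365,0.365,0.365,0.365,0.365],"z": [0,0,-0.04,-0.08,-0.12,-0.12,-0.12,-0.12,-0.12,-0.12,-0.12,-0.12,-0.12,-0.12,-0.12,-0.12],"turn": [0,0,0,0,0,0,0,0,0,0,0,0,0,0,0,0]}';python3 - <<'E'
from reg import *
shot("top","m");shot("scene","ms")
for a in("f","g","k"):print(a,reg(a,"m",0))
print(reg("top0","m",60))
from bar import bar
print(bar("m","top",55,np.array([.5935,-.0713])))
E
```

```text
eef_pos: [0.6635, 0.0602, 0.0836]
force: [0.5, 1.3, 0.6]
eef_pos: [0.6652, 0.0591, 0.0836]
force: [-0.2, 0.3, 0.6]
eef_pos: [0.6668, 0.0581, 0.0835]
force: [-0.6, 1.7, 0.6]
t: 28.17
eef_pos: [0.632, -0.3533, 0.2026]
ee_rot: [3.14, 0.001, -0.543]
force: [0.3, 1.0, -0.8]
width: 0.0007
gripper_force: 0.0
f (0.9972093726318709, np.float32(4.9289346))
g (0.9916323752082716, np.float32(-2.857834))
k (0.9937658195792564, np.float32(-7.068066))
(0.9803592823967603, np.float32(62.987038))
dir 53.8  off-at-axis 1.8mm  width 27.5 n 557
```

The bar is now at about 54.8° in world bearing, close to the 90 mark at about 55.8°. I'll check whether it drifts toward a click when left alone, and tighten the mark-to-bar measurement.

```bash
python3 nudge.py '{"finger_gap": [0,0,0,0,0,0,0,0,0,0,0,0],"x": [0,0,0,0,0,0,0,0,0,0,0,0],"y": [0,0,0,0,0,0,0,0,0,0,0,0],"z": [0,0,0,0,0,0,0,0,0,0,0,0],"turn": [0,0,0,0,0,0,0,0,0,0,0,0]}'|head -1; python3 - <<'E'
from reg import *
shot("top","m2");print("drift",reg("m","m2",0))
from scipy.optimize import least_squares
# tommy top (bright neutral) in each frame near expected spot
c=np.array([.5935,-.0713])
for f,a in(("top0",-7.5),("f",50),("g",57),("k",62),("m2",55)):
  im=cv2.imread(f"pics/raw_{f}.png").astype(int);t=np.radians(a)
  u=proj("top",[*(c+.148*np.array([np.cos(t),np.sin(t)])),.099]);x,y=np.round(u).astype(int)
  w=im[y-5:y+6,x-5:x+6];b=w[...,0].astype(float);wt=np.clip(b-100,0,None);g=np.mgrid[-5:6,-5:6]
  v=[x+(g[1]*wt).sum()/wt.sum(),y+(g[0]*wt).sum()/wt.sum()];p=ray("top",*v,.097)[:2];d=p-c
  print(f,u.round(1),np.round(v,1),p.round(4),"r %.1f ang %.1f"%(1e3*np.linalg.norm(d),np.degrees(np.arctan2(d[1],d[0]))))
E
```

```text
t: 29.27
drift (0.999833502413825, np.float32(-0.0007755125))
top0 [375.7 116.3] [374.7 116.8] [ 0.7398 -0.0891] r 147.3 ang -6.9
f [302.8 145.6] [301.6 147.3] [0.6858 0.0442] r 147.9 ang 51.4
g [296.9 153.6] [295.1 155.6] [0.6708 0.0561] r 149.0 ang 58.8
k [293.4 159.7] [292.3 161.5] [0.66   0.0613] r 148.4 ang 63.4
m2 [298.5 151.2] [297.2 152.6] [0.6762 0.0522] r 148.6 ang 56.2
```

```bash
python3 - <<'E'
from h import *
from scipy.signal import find_peaks
from scipy.optimize import least_squares
c=np.array([.5935,-.0713]);T=np.radians(np.arange(-60,110,.25))
def marks(f,cam,pr):
  g=cv2.imread(f"pics/raw_{f}.png").max(2).astype(np.float32);prof=0
  for r in(.0695,.072,.0745):
    uv=np.array([proj(cam,[c[0]+r*np.cos(t),c[1]+r*np.sin(t),.02]) for t in T],np.float32)
    prof=prof+cv2.remap(g,uv[:,:1],uv[:,1:],cv2.INTER_LINEAR)[:,0]/3
  prof=np.convolve(prof,np.ones(9)/9,"same");k,p=find_peaks(-prof,prominence=pr)
  return [(round(float(np.degrees(T[i])),1),int(q)) for i,q in zip(k,p["prominences"])]
print("t3",marks("t3","top",15));print("m2",marks("m2","top",15))
print("scene0",marks("scene0","scene",12));print("ms",marks("ms","scene",12))
# rim circle at z=.02: edge search outward in frames t3 and m2
for f in("t3","m2"):
  im=cv2.imread(f"pics/raw_{f}.png").astype(np.float32);sat=cv2.GaussianBlur(im.max(2)-im.min(2),(0,0),.8);P=[]
  for t in np.radians(np.arange(0,360,3)):
    rr=np.arange(.068,.09,.0005);uv=np.array([proj("top",[c[0]+r*np.cos(t),c[1]+r*np.sin(t),.02]) for r in rr],np.float32)
    s=cv2.remap(sat,uv[:,:1],uv[:,1:],cv2.INTER_LINEAR)[:,0]
    if s[:8].max()<40 and s[-1]>60: r=rr[np.argmax(s>50)];P.append(c+r*np.array([np.cos(t),np.sin(t)]))
  P=np.array(P);o=least_squares(lambda x:np.hypot(*(P-x[:2]).T)-x[2],[*c,.078],loss="soft_l1",f_scale=.001);print(f,len(P),o.x.round(4))
E
```

```text
t3 [(-33.5, 109), (-0.5, 34), (10.5, 72), (25.8, 69), (40.5, 76), (55.5, 89), (70.5, 62)]
m2 [(-33.5, 92), (-18.8, 67), (-4.0, 59), (10.5, 72), (25.8, 41), (35.0, 17), (61.8, 93), (70.5, 59)]
scene0 [(-30.5, 61), (-0.5, 21), (13.2, 31), (28.0, 23), (42.2, 21), (56.5, 92), (95.0, 38)]
ms [(-30.5, 54), (-16.0, 41), (-1.0, 29), (13.5, 32), (57.5, 100)]
t3 88 [ 0.5933 -0.0721  0.079 ]
m2 86 [ 0.5943 -0.0715  0.0782]
```

Both measurements put the bar at the 90 mark to within about 1°, and it doesn't drift. I'll do a fine force sweep from the far side, in 1 mm steps, to tell whether it is really held by the click.

```bash
F="eef_p|^force"; python3 nudge.py '{"finger_gap": [0,0,0,0,0,0,0,0,0,0,0,0,0,0,0,0,0,0,0],"x": [-0.2,-0.2,-0.2,-0.2,-0.2,-0.2,-0.2,-0.2,-0.2,-0.2,-0.2,-0.2,-0.2,-0.2,-0.2,-0.195,-0.186,-0.183,-0.183],"y": [-0.365,-0.365,-0.365,-0.365,-0.365,-0.365,-0.365,-0.365,-0.365,-0.365,-0.365,-0.365,-0.365,-0.365,-0.365,-0.365,-0.365,-0.365,-0.365],"z": [0,0,0,0,0,0,0,0,0,0,0,0.04,0.08,0.12,0.12,0.12,0.12,0.12,0.12],"turn": [0,0,0,0,0,0,0,0,0,0,0,0,0,0,0,0,0,0,0]}'|egrep "$F"; python3 nudge.py '{"finger_gap": [0,0],"x": [0.001,0.001],"y": [0,0],"z": [0,0],"turn": [0,0]}'|egrep "$F";python3 nudge.py '{"finger_gap": [0,0],"x": [0.001,0.001],"y": [0,0],"z": [0,0],"turn": [0,0]}'|egrep "$F";python3 nudge.py '{"finger_gap": [0,0],"x": [0.001,0.001],"y": [0,0],"z": [0,0],"turn": [0,0]}'|egrep "$F";python3 nudge.py '{"finger_gap": [0,0],"x": [0.001,0.001],"y": [0,0],"z": [0,0],"turn": [0,0]}'|egrep "$F"
```

```text
eef_pos: [0.6667, 0.0594, 0.0864]
force: [0.6, 0.1, 0.2]
eef_pos: [0.6656, 0.0591, 0.0849]
force: [-0.3, -0.6, 0.2]
eef_pos: [0.6659, 0.0587, 0.084]
force: [-0.0, 0.3, -0.5]
eef_pos: [0.6667, 0.0582, 0.0836]
force: [0.1, 0.7, -0.6]
eef_pos: [0.6676, 0.0577, 0.0835]
force: [-0.3, -0.3, -0.8]
```

```bash
F="eef_p|^force"; python3 nudge.py '{"finger_gap": [0],"x": [0.001],"y": [0],"z": [0],"turn": [0]}'|egrep "$F";python3 nudge.py '{"finger_gap": [0],"x": [0.001],"y": [0],"z": [0],"turn": [0]}'|egrep "$F";python3 nudge.py '{"finger_gap": [0],"x": [0.001],"y": [0],"z": [0],"turn": [0]}'|egrep "$F";python3 nudge.py '{"finger_gap": [0],"x": [0.001],"y": [0],"z": [0],"turn": [0]}'|egrep "$F"
```

```text
eef_pos: [0.6682, 0.0572, 0.0835]
force: [-0.6, 0.2, -0.1]
eef_pos: [0.6692, 0.0566, 0.0835]
force: [-0.6, 0.1, 0.7]
eef_pos: [0.6701, 0.0561, 0.0835]
force: [0.3, -0.0, -0.4]
eef_pos: [0.671, 0.0555, 0.0835]
force: [-1.1, 0.1, 0.2]
```

```bash
F="eef_p|^force"; python3 nudge.py '{"finger_gap": [0],"x": [0.001],"y": [0],"z": [0],"turn": [0]}'|egrep "$F";python3 nudge.py '{"finger_gap": [0],"x": [0.001],"y": [0],"z": [0],"turn": [0]}'|egrep "$F";python3 nudge.py '{"finger_gap": [0],"x": [0.001],"y": [0],"z": [0],"turn": [0]}'|egrep "$F";python3 nudge.py '{"finger_gap": [0],"x": [0.001],"y": [0],"z": [0],"turn": [0]}'|egrep "$F"; python3 - <<'E'
from h import *
shot("top","n1");shot("scene","n2")
print({k:np.round(v,3) for k,v in arm.get_state().items() if k in("force","moment","joint_efforts")})
E
```

```text
eef_pos: [0.6719, 0.055, 0.0835]
force: [-0.3, 0.2, -0.1]
eef_pos: [0.6728, 0.0546, 0.0835]
force: [-0.3, -0.4, -0.1]
eef_pos: [0.6736, 0.054, 0.0835]
force: [-0.2, 0.6, 0.1]
eef_pos: [0.6745, 0.0535, 0.0836]
force: [0.9, 0.3, 0.4]
{'joint_efforts': array([-9.0000e-02, -6.2754e+01,  2.5369e+01,  6.0190e+00,  7.9000e-02,
        2.1000e-02]), 'force': array([-0.012, -0.723,  0.293]), 'moment': array([ 0.062,  0.033, -0.027])}
```

```bash
python3 nudge.py '{"finger_gap": [0,0,0,0,0,0,0,0,0,0,0,0,0,0,0,0],"x": [-0.01,-0.02,-0.02,-0.02,-0.02,0.18,0.18,0.18,0.18,0.18,0.18,0.18,0.18,0.18,0.18,0.18],"y": [0,0,0,0,0,0.365,0.365,0.365,0.365,0.365,0.365,0.365,0.365,0.365,0.365,0.365],"z": [0,0,-0.04,-0.08,-0.12,-0.12,-0.12,-0.12,-0.12,-0.12,-0.12,-0.12,-0.12,-0.12,-0.12,-0.12],"turn": [0,0,0,0,0,0,0,0,0,0,0,0,0,0,0,0]}'|egrep "t:|eef";cat > tom.py <<'E'
from reg import *
def tom(f,a,c=np.array([.5935,-.0713])):
  im=cv2.imread(f"pics/raw_{f}.png").astype(int);t=np.radians(a)
  x,y=np.round(proj("top",[*(c+.148*np.array([np.cos(t),np.sin(t)])),.099])).astype(int)
  wt=np.clip(im[y-5:y+6,x-5:x+6,0]-100.,0,None);g=np.mgrid[-5:6,-5:6]
  d=ray("top",x+(g[1]*wt).sum()/wt.sum(),y+(g[0]*wt).sum()/wt.sum(),.097)[:2]-c
  return np.degrees(np.arctan2(d[1],d[0])),np.linalg.norm(d)
E
python3 - <<'E'
from tom import *
from bar import bar
shot("top","o")
print(reg("m","o",-3),reg("f","o",2),reg("top0","o",60));a=tom("o",52);print(a,tom("o",a[0]));print(bar("o","top",a[0]-1,np.array([.5935,-.0713])))
E
```

```text
t: 33.67
eef_pos: [0.6398, -0.358, 0.2027]
ee_rot: [3.14, 0.001, -0.543]
(0.9969047822207873, np.float32(-3.2108936)) (0.9980736251542112, np.float32(1.7308414)) (0.9864790807121222, np.float32(59.757397))
(np.float64(53.28637480968904), np.float64(0.14802928984404823)) (np.float64(53.600917657521364), np.float64(0.14742979422023483))
dir 52.2  off-at-axis -1.1mm  width 27.5 n 553
```

The bar is now 59.8° from its start by registration, within 0.3° of four clicks. I'll probe gently from this side to see whether it resists, meaning it's seated.

```bash
F="eef_p|^force|gripper_f"; python3 nudge.py '{"finger_gap": [0,0,0,0,0,0,0,0,0,0,0,0,0,0,0,0,0,0,0,0],"x": [-0.2,-0.2,-0.2,-0.2,-0.2,-0.2,-0.2,-0.2,-0.2,-0.2,-0.2,-0.2,-0.2,-0.2,-0.2,-0.19,-0.182,-0.18,-0.18,-0.18],"y": [-0.365,-0.365,-0.365,-0.365,-0.365,-0.365,-0.365,-0.365,-0.365,-0.365,-0.365,-0.365,-0.365,-0.365,-0.365,-0.365,-0.365,-0.365,-0.365,-0.365],"z": [0,0,0,0,0,0,0,0,0,0,0,0.04,0.08,0.12,0.12,0.12,0.12,0.12,0.12,0.12],"turn": [0,0,0,0,0,0,0,0,0,0,0,0,0,0,0,0,0,0,0,0]}'|egrep "$F"; python3 nudge.py '{"finger_gap": [0],"x": [0.001],"y": [0],"z": [0],"turn": [0]}'|egrep "$F";python3 nudge.py '{"finger_gap": [0],"x": [0.001],"y": [0],"z": [0],"turn": [0]}'|egrep "$F";python3 nudge.py '{"finger_gap": [0],"x": [0.001],"y": [0],"z": [0],"turn": [0]}'|egrep "$F";python3 nudge.py '{"finger_gap": [0],"x": [0],"y": [0],"z": [0],"turn": [0]}'|egrep "$F"
```

```text
eef_pos: [0.6754, 0.0535, 0.0854]
force: [-0.2, 0.6, -0.6]
gripper_force: 0.0
eef_pos: [0.6756, 0.0531, 0.0848]
force: [-0.7, -0.6, 0.3]
gripper_force: 0.0
eef_pos: [0.6763, 0.0526, 0.0844]
force: [-0.6, 0.6, 0.0]
gripper_force: 0.0
eef_pos: [0.6771, 0.052, 0.0841]
force: [0.1, 0.4, 0.2]
gripper_force: 0.2
eef_pos: [0.6771, 0.052, 0.0838]
force: [0.4, 0.0, 0.2]
gripper_force: 0.0
```

The detent gives no noticeable resistance from either side, and the bar stays where it's put, so I'll place it by the images. The rim marks (90 mark at about 55.6° world) say it should sit where frame "m" had it. I'll set it there from the clockwise side, with the TCP ending near (0.6755, −0.0018).

```bash
F="t:|eef_p|^force|gripper_f"; python3 nudge.py '{"finger_gap": [0,0,0,0,0,0,0,0,0,0,0,0],"x": [-0.01,-0.02,-0.02,-0.02,0.02,0.043,0.043,0.043,0.043,0.043,0.043,0.043],"y": [0,0,0,0,0.02,0.047,0.047,0.047,0.047,0.047,0.047,0.047],"z": [0,-0.01,-0.05,-0.09,-0.09,-0.09,-0.09,-0.05,-0.01,0.03,0.03,0.03],"turn": [0,0,0,0,0,0,0,0,0,0,0,0]}'|egrep "$F"
```

```text
t: 36.72
eef_pos: [0.688, -0.0104, 0.0525]
ee_rot: [3.138, 0.003, -0.538]
force: [-0.0, 0.3, 1.1]
gripper_force: 0.0
```

```bash
F="t:|eef_p|^force|gripper_f"; python3 nudge.py '{"finger_gap": [0,0,0,0,0,0,0,0],"x": [-0.004,-0.007,-0.009,-0.011,-0.013,-0.015,-0.015,-0.015],"y": [0,0,0,0,0,0,0,0],"z": [0,0,0,0,0,0,0,0],"turn": [0,0,0,0,0,0,0,0]}'|egrep "$F"; python3 nudge.py '{"finger_gap": [0,0,0,0,0,0,0,0,0,0,0,0,0,0,0,0,0,0],"x": [0.01,0.02,0.03,0.04,0.04,0.04,0.04,0.04,0.12,0.12,0.12,0.12,0.12,0.12,0.12,0.12,0.12,0.12],"y": [0,0,0,0,0,0,0,0,0.32,0.32,0.32,0.32,0.32,0.32,0.32,0.32,0.32,0.32],"z": [0,0,0,0,-0.04,-0.08,-0.12,-0.15,-0.15,-0.15,-0.15,-0.15,-0.15,-0.15,-0.15,-0.15,-0.15,-0.15],"turn": [0,0,0,0,0,0,0,0,0,0,0,0,0,0,0,0,0,0]}'|egrep "$F"; python3 - <<'E'
from tom import *
from bar import bar
shot("top","r")
print(reg("m","r",0),reg("top0","r",62),tom("r",56),bar("r","top",55,np.array([.5935,-.0713])))
im=cv2.imread("pics/raw_r.png").astype(int);z=cv2.imread("pics/raw_t3.png").astype(int);a=cv2.imread("pics/raw_top0.png").astype(int)
d=abs(im-z).sum(2);e=abs(im-a).sum(2);print("plate diff vs t3",(d[165:282,205:300]>90).sum(),"jar",(e[65:115,275:325]>90).sum(),"tub",(e[155:205,175:222]>90).sum(),"hammer",(e[255:320,325:440]>90).sum())
ys,xs=np.nonzero(e[255:320,325:440]>90);print(xs.min()+325,xs.max()+325,ys.min()+255,ys.max()+255) if len(xs) else 0
E
```

```text
t: 37.38
eef_pos: [0.6766, -0.0027, 0.0536]
ee_rot: [3.141, 0.0, -0.538]
force: [-0.3, 0.6, -0.4]
gripper_force: 0.0
t: 38.88
eef_pos: [0.6149, -0.3422, 0.203]
ee_rot: [3.141, 0.001, -0.543]
force: [1.1, 0.8, 0.3]
gripper_force: 0.0
(0.9740781219116419, np.float32(-0.05272315)) (0.9809260828541617, np.float32(62.920288)) (np.float64(56.50963599987731), np.float64(0.14771534060207966)) dir 52.9  off-at-axis 3.3mm  width 27.2 n 557
plate diff vs t3 0 jar 0 tub 0 hammer 313
414 439 301 319
```

The final check puts the bar at the 90 mark, with the tommy bar at 56.5° against about 55.7° for the mark. It rests within 0.1° of where it stopped when approached from the other side. The plate, jar and tub are unchanged, and the only difference near the hammer is the arm's shadow in the picture corner. I'm handing in.

```bash
python3 -c "
from station import arm
print(arm.job_done())"
```

```text
the job is handed in; nothing more can be done
None
```

I handed the job in with the plate square against the lip and the vise within about 1° of its 90 mark by the images, but I never felt the click hold it, so its being seated is unconfirmed; it also overshot to about 97° and was eased back clockwise before I reset it from the clockwise side.

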